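Open the hood of the brush machine held by its hidden safety catch

ROBOT

A 7-joint arm with a two-finger parallel gripper is mounted at the origin on the work surface. World frame = base frame: x ahead of the robot, y to its left, z up, the work surface at z = 0. Lengths are in m, angles in rad, forces in N, time in s.
With the tool pointing down it reaches from about 0.375 to 0.925 m from the base axis. Payload 3.1 kg.
Tool frame: the origin (TCP) lies midway between the tips of the shut fingers; the grasp point (between the pads) lies 19 mm behind it (grip_depth is the distance from the TCP to the grasp point, in m); z points along the fingers, y is the line along which they close (so a half turn about z gives the same grasp; the last joint's range is limited). The gripper opens to 85 mm and grips with 20 to 120 N. Pads are 22 mm wide; open, the fingers measure 114 mm over their backs; the gripper's body (76 mm by 85 mm) begins 54 mm behind the grasp point. The pads swing forward as they close: fully open they stand 13 mm farther back than shut.
Start: joints at [1.136, 0.383, 0.044, 1.598, -0.018, 1.161, -0.05], TCP at [0.215, -0.613, 0.231] pointing down, gripper open.
Joint ranges: [-2.61, 2.61], [-0.41, 2.15], [-1.48, 1.57], [0, 2.5], [-1.57, 4.71], [0.05, 1.97], [-2.85, 2.85]. Speed limits (rad/s): [2.79, 2.79, 3.14, 3.14, 3.14, 3.14, 3.14].

INTERFACE

Orientations are given as a unit quaternion [x, y, z, w].
In Python, from bench import get_obs, snapshot, get_calibration, finish_job, grip_depth gives the robot as it stands.
- The arm moves only by the tool servo_tool, never from a script. Its argument "commands" is a list of rows, each a list of 5 numbers: the shift along the tool's x, y, z in mm, then the turn about the tool's z in rad, then the closure, from 0 (fully open) to 1 (shut). A call has 1 to 12 rows; each row is the pose to reach, as a shift and turn from the pose commanded when the call began, along the tool's axes at that moment; what a row does not reach only later rows make up. A row lasts 1/10 s, in which the tool goes at most 50 mm and 8.59 degrees, less where a joint would pass 70% of its speed; a pose out of reach is approached as far as the arm can. A call with a gripper value outside its range is refused whole. The fingers move at their own pace and stop on an object; "newtons" is the grip in N (left out, the last holds). Time passes only in rows, so rows that repeat a pose let the fingers close. It gives the time, the measured TCP pose, the force, the opening and the grip force at its end, in the units of the state.
- get_obs(): the state, without advancing time (a new reading comes with each control period).
- snapshot(name): name is "scene" or "top" or "wrist"; returns (picture, depth): 400x640x3 uint8, blue, green, red; 400x640 float32, m along the optical axis (not along the pixel's ray), 0 where there is no reading.
- get_calibration(name): a dict with "mtx" (3x3 intrinsics, pixels), "pose" (4x4, takes a point from camera to world coordinates). Camera axes: x right, y down, z forward; pixel columns grow to the right and rows downward; lengths in m; the calibration is good to about 2 mm. A picture is of the moment at which its call begins: read the wrist's pose just before it. get_calibration takes no time and is no camera call; for the wrist camera it gives the pose at the moment of the call.
- finish_job(): hands the job in; it is judged then, once.
The state is a dict: "t": time; "joint_positions": joint angles; "qd": joint speeds; "tau": joint torques, N m; "tcp_pos": TCP position; "ee_rot": TCP orientation; "wrist_force": force on the tool from outside, world axes, zero at the start; "torque": the same for the moment, N m; "width": finger opening in m; "grip_force": force on a finger pad.
Only numpy, scipy, OpenCV 4.12 (cv2) and the standard library are available. Lean on these libraries where they do the work, as an engineer would, in place of code of your own. Each camera call takes 0.05 s, during which the arm holds its last target. There are 200 camera calls.

TASK

The green hood of the bench brush machine is unlocked but still stands ajar on its hidden safety catch. Reach under its raised front edge, feel for the sprung catch, push it aside to the right (as seen facing the hood's front edge) while lifting the hood off it, and then swing the hood wide open, at least 60 degrees up from where it stands now, so that it stays up by itself and you can let go. Do it gently: do not force the catch or the hood, push or pull with no more than about 30 N (3 kg) anywhere, and leave the hammer, the awl and the tin as they are.

Things in the scene. Friction and masses are not known exactly. Their poses are not given: they have to be found in the camera images.
- machine: Fixed bench brush machine: grey tub with a brown brush roller, dark motor (84 mm thick) reaching 235 mm to the right. Origin on the bench under the tub; x axis from its front (the raised edge) to its back, y left, z up. The tub's front wall (112 mm high) is at x = -35 mm; before it the hood overhangs 70 mm, with free space below down to the bench except for the catch and its bracket.
- lip (a point): Middle of the hood's raised front lower edge, to reach under and lift; it moves with the hood. The edge is 256 mm long (along the machine's y), 121 mm above the bench at the start. The hood's front face above it is 26 mm high; a flange 4 mm thick runs 14 mm inward from the edge. Hood: green, 200 mm from edge to hinge, about 0.4 kg.
- catch_zone (a point): Middle of the strip, fixed to the machine, where the catch's red upright finger plate may be; its real place is hidden, up to 45 mm left or right (machine y) of this point. The plate is 4 mm thick in y; its front end lies at this point's x, 10 mm behind the hood's edge; from there it runs back 45 mm to its pivot. It stands 88 to 117 mm above the bench (this point: 102), 4 to 33 mm below the edge.
- catch_pivot (a point): Point on the bench below the catch's upright pivot pin, were the catch in mid-strip (it shares the plate's hidden sideways offset). The catch swings only if pushed from its left towards the right (-y); from its right it does not give. Its bracket is 44 mm wide, 74 to 111 mm above the bench, and its front is 11 mm before the pin; elsewhere under the overhang there is nothing.
- hinge (a point): Middle of the hood's hinge axis at the back, 125 mm above the bench, 201 mm behind the edge; axis along the machine's y. Catch feel: 2 to 4 N to start, 6 to 10 N near the stop. The hood is free once the plate has turned 0.3 rad (8 mm of push 19 mm behind its front end, 13 mm at it); hard stop at 0.6 rad (17 or 28 mm). It springs back: hold it aside while the edge rises 16 mm.
- hood (a joint): Hood angle in rad: 0 standing ajar, as found (its plate is then tilted up 0.1 rad), growing as the front edge goes up and back; the catch stops it at about 0.02 until pushed aside (pulling hard only jams it); hard stop at 1.2. A stiff hinge keeps it where it is left; lifting takes 4 to 6 N upward at the edge.
- hammer_mid (a point): Middle of a cobbler's hammer with a wooden handle, about 0.26 m long, lying on the bench behind the machine, not to be moved.
- awl_mid (a point): Middle of a red-handled awl, about 0.2 m long, lying on the bench behind the machine, not to be moved.
- tin_mid (a point): Centre of a round yellow tin, 64 mm wide and 80 mm high, standing on the bench close to the left of the machine, not to be moved.

How it is judged:
By the outcome, as a careful person would: the job done as asked, in the order asked, and still so for the second after the job is handed in, with the robot touching nothing.
It also fails if it takes over 53 s, if anything falls off the work surface, if the arm or the gripper's body presses on something with over 40 N, if the wrist force passes 120 N, or if a joint passes its speed limit or range.

## Working session

There is one attempt and no reset: what is moved stays moved. The work goes in short steps, Python scripts to look and compute and a tool call to move; the robot and the scene stay as the last step left them, time stands still between calls to the robot, and variables do not carry over. Pictures are saved under pics/ and viewed, at most 10 in all, crops included, and the job is handed in when it is done.

Besides the shell and the picture viewer there is one more tool, called after ">>>" as name([rows], argument=value, ...), one row to a line, values as JSON. servo_tool: Moves the arm, as the interface text tells. Its arguments: {"type":"object","properties":{"commands":{"type":"array"},"newtons":{"type":"number"}},"required":["commands"]}

```bash
mkdir -p pics; ls
python3 - <<'E'
from bench import *
import cv2,numpy as np
o=get_obs(); print({k:np.round(v,3).tolist() for k,v in o.items()}, grip_depth)
for n in("scene","top"):
    im,d=snapshot(n); cv2.imwrite(f"pics/{n}0.png",im); np.save(f"{n}0.npy",d)
    c=get_calibration(n); print(n,np.round(c["mtx"],1).tolist(),np.round(c["pose"],3).tolist())
E
```

```text
pics
{'t': 0.0, 'joint_positions': [1.136, 0.384, 0.044, 1.6, -0.018, 1.161, -0.05], 'qd': [-0.001, -0.001, -0.002, -0.001, -0.0, -0.001, -0.0], 'tau': [-0.001, -43.346, 1.024, -24.951, 0.011, 0.011, 0.0], 'tcp_pos': [0.214, -0.613, 0.23], 'ee_rot': [0.986, 0.168, -0.0, -0.001], 'wrist_force': [-0.374, -0.387, -0.061], 'torque': [0.019, -0.03, -0.037], 'grip_force': 0.0, 'width': 0.085} 0.0187
scene [[426.4, 0.0, 318.8], [0.0, 426.4, 199.3], [0.0, 0.0, 1.0]] [[0.029, 0.519, -0.854, 1.253], [1.0, -0.008, 0.029, 0.086], [0.008, -0.855, -0.519, 0.533], [0.0, 0.0, 0.0, 1.0]]
top [[442.4, 0.0, 322.1], [0.0, 442.4, 203.9], [0.0, 0.0, 1.0]] [[0.011, -0.972, 0.235, 0.393], [-1.0, -0.01, 0.006, 0.121], [-0.004, -0.235, -0.972, 0.83], [0.0, 0.0, 0.0, 1.0]]
```

View pics/scene0.png

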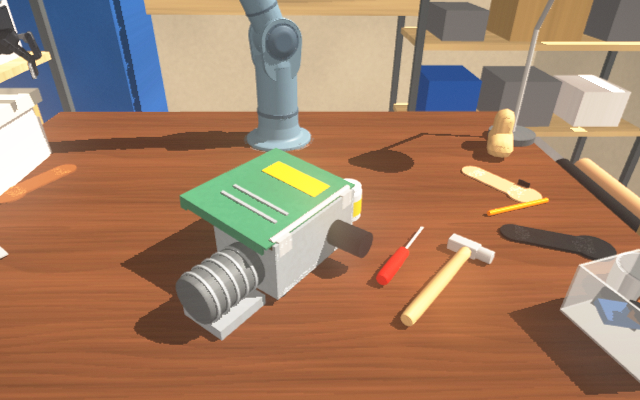

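View pics/top0.png

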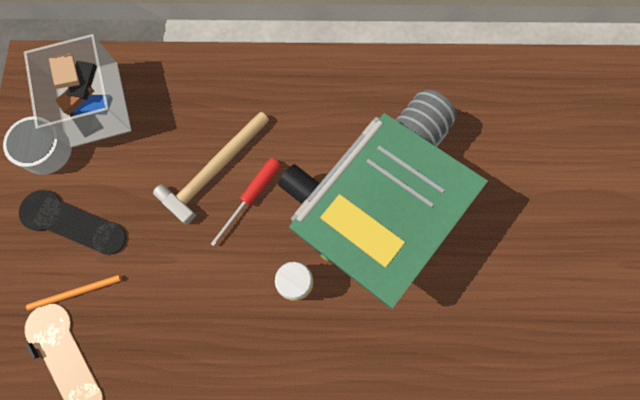

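The scene view shows the green hood near (270,195) with its hinge side at right. In the top view its front edge runs from (487,182) to (392,306) and the hinge from (380,120) to (295,220). The motor is at (427,117), the tin at (293,281), the awl at (247,200) and the hammer at (215,165). Next I'll measure the hood.

```bash
cat > h.py <<'E'
import cv2,numpy as np
from bench import *
def pts(d,c,m):
    v,u=np.nonzero(m&(d>0)); z=d[v,u]; K=c["mtx"]
    P=np.c_[(u-K[0,2])*z/K[0,0],(v-K[1,2])*z/K[1,1],z]
    return P@c["pose"][:3,:3].T+c["pose"][:3,3]
def green(im):
    h=cv2.cvtColor(im,cv2.COLOR_BGR2HSV); return cv2.inRange(h,(60,80,40),(90,255,255))>0
def ray(c,px,z):
    d=c["pose"][:3,:3]@np.linalg.solve(c["mtx"],[*px,1]); o=c["pose"][:3,3]; return o+d*(z-o[2])/d[2]
E
python3 - <<'E'
from h import *
for n in("scene","top"):
    im=cv2.imread(f"pics/{n}0.png"); d=np.load(f"{n}0.npy"); c=get_calibration(n)
    m=green(im).astype(np.uint8); _,l,s,_=cv2.connectedComponentsWithStats(m); m=l==1+s[1:,4].argmax()
    P=pts(d,c,m); 
    # plane fit, robust
    Q=P
    for _ in range(5):
        A=np.c_[Q[:,:2],np.ones(len(Q))]; a=np.linalg.lstsq(A,Q[:,2],rcond=None)[0]
        r=P[:,2]-np.c_[P[:,:2],np.ones(len(P))]@a; Q=P[abs(r)<.004]
    print(n,len(P),len(Q),"plane",np.round(a,4),"tilt",np.hypot(a[0],a[1]),"uphill dir deg",np.degrees(np.arctan2(a[1],a[0])))
    Qm=Q
    R=cv2.minAreaRect((Qm[:,:2]*1000).astype(np.float32)); B=cv2.boxPoints(R); 
    print(R); print(np.round(np.c_[B,(np.c_[B/1000,np.ones(4)]@a)*1000],1))
E
```

```text
scene 5779 5500 plane [-0.0665 -0.0839  0.1753] tilt 0.10708510509140226 uphill dir deg -128.40838250660994
((563.8796997070312, 20.41162109375), (206.49256896972656, 257.9017639160156), 52.0428352355957)
[[ 398.7   18.3  147.3]
 [ 602.  -140.3  147.1]
 [ 729.1   22.5  125. ]
 [ 525.7  181.1  125.2]]
top 14815 14674 plane [-0.0667 -0.0836  0.1759] tilt 0.10691022728907981 uphill dir deg -128.57802943619802
((563.03564453125, 19.29083251953125), (203.37828063964844, 256.0360412597656), 51.66740417480469)
[[ 399.5   18.9  147.7]
 [ 600.4 -139.9  147.6]
 [ 726.5   19.7  125.9]
 [ 525.7  178.5  126. ]]
```

Run:
```python
from h import *
w,d=snapshot("wrist"); c=get_calibration("wrist"); print(np.round(c["pose"],3).tolist(),np.round(c["mtx"],1).tolist()); np.save("w0.npy",d)
s=cv2.imread("pics/scene0.png")[0:130,0:110]
s=cv2.resize(s,None,fx=4,fy=4,interpolation=cv2.INTER_CUBIC)[:600]
w=cv2.resize(w,(352,220))
o=np.zeros((520,800,3),np.uint8); o[:,:440]=s[:520]; o[:220,445:797]=w; cv2.imwrite("pics/c1.png",o)
```

```text
[[0.33, -0.909, -0.257, 0.28], [-0.944, -0.318, -0.087, -0.59], [-0.003, 0.271, -0.963, 0.373], [0.0, 0.0, 0.0, 1.0]] [[281.6, 0.0, 322.4], [0.0, 281.6, 199.3], [0.0, 0.0, 1.0]]
```

View pics/c1.png

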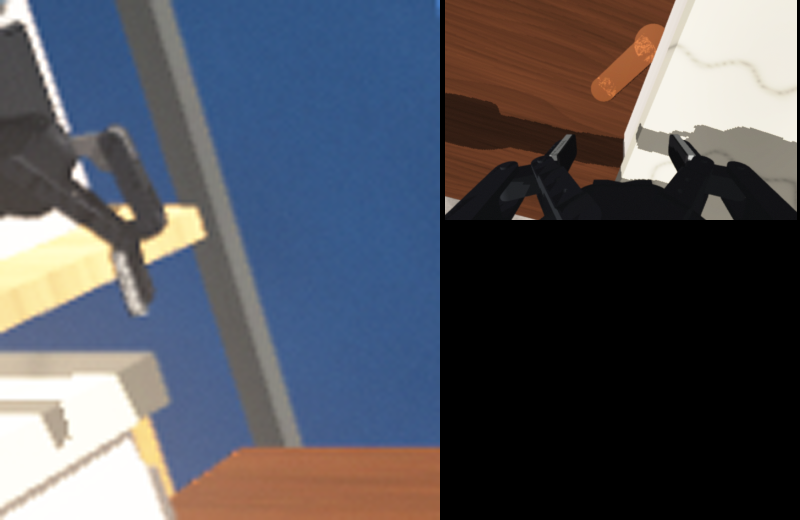

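The wrist view shows the open 2F-85-type fingers. Their knuckles are wide, so a vertical finger can't reach under the edge and the tool would have to tilt. I'll check how the servo behaves at the edge of its reach, high up and clear of everything.

>>> servo_tool([
  [0, 0, -50, 0, 0],
  [0, 0, -100, 0, 0],
  [0, 50, -150, 0, 0.5],
  [0, 100, -200, 0, 1],
  [0, 150, -200, 0, 1],
  [0, 200, -200, 0, 1],
  [0, 250, -200, 0, 1],
  [0, 300, -200, 0, 1],
  [0, 350, -200, 0, 1],
  [0, 400, -200, 0, 1],
])

```text
t: 1.15
tcp_pos: [0.2601, -0.8737, 0.3862]
ee_rot: [0.993, 0.116, 0.033, -0.005]
wrist_force: [2.3, -0.7, 2.3]
width: -0.0004
grip_force: 0.0
```

```bash
cat > s.py <<'E'
from h import *
from scipy.spatial.transform import Rotation as R
o=get_obs(); M=R.from_quat(o['ee_rot']).as_matrix()
print('t',round(o['t'],2),'tcp',np.round(o['tcp_pos'],4),'r',np.hypot(*o['tcp_pos'][:2]).round(3),'F',np.round(o['wrist_force'],1),'w',o['width'])
print('q',np.round(o['joint_positions'],3)); print('x,y,z axes\n',np.round(M.T,3))
E
python3 s.py
```

```text
t 1.15 tcp [ 0.2601 -0.8737  0.3862] r 0.912 F [ 2.3 -0.7  2.3] w -0.0003675128681427831
q [ 1.248  1.137  0.558  0.051 -0.619  1.958 -0.089]
x,y,z axes
 [[ 0.971  0.229  0.067]
 [ 0.23  -0.973 -0.002]
 [ 0.065  0.017 -0.998]]
```

>>> servo_tool([
  [0, 50, 0, 0, 1],
  [0, 100, 0, 0, 1],
  [0, 150, 0, 0, 1],
  [0, 200, 0, 0, 1],
  [0, 250, 0, 0, 1],
  [0, 300, 0, 0, 1],
])

```text
t: 1.75
tcp_pos: [0.0948, -0.9393, 0.1812]
ee_rot: [0.996, 0.055, 0.038, -0.054]
wrist_force: [0.9, -0.0, 1.9]
width: -0.0002
grip_force: 0.0
```

```bash
python3 s.py
```

```text
t 1.75 tcp [ 0.0948 -0.9393  0.1812] r 0.944 F [ 0.9 -0.   1.9] w -0.00020320654365243133
q [ 1.46   1.38   0.793  0.004 -0.878  1.862 -0.019]
x,y,z axes
 [[ 0.991  0.105  0.083]
 [ 0.113 -0.988 -0.103]
 [ 0.071  0.112 -0.991]]
```

>>> servo_tool([
  [0, -50, -50, 0, 1],
  [0, -100, -100, 0, 1],
  [0, -150, -150, 0, 1],
  [0, -200, -150, 0, 1],
  [0, -250, -150, 0, 1],
  [0, -300, -150, 0, 1],
  [0, -300, -150, 0, 1],
  [0, -300, -150, 0, 1],
])

```text
t: 2.55
tcp_pos: [0.0819, -0.9126, 0.3156]
ee_rot: [0.997, 0.056, 0.041, -0.037]
wrist_force: [-0.3, -0.4, 0.0]
width: 0.0001
grip_force: 0.0
```

```bash
python3 s.py
```

```text
t 2.55 tcp [ 0.0819 -0.9126  0.3156] r 0.916 F [-0.3 -0.4  0. ] w 7.080073938410121e-05
q [ 1.485e+00  1.246e+00  1.478e+00  1.000e-03 -1.570e+00  1.966e+00
 -5.000e-03]
x,y,z axes
 [[ 0.99   0.109  0.086]
 [ 0.115 -0.991 -0.07 ]
 [ 0.078  0.079 -0.994]]
```

>>> servo_tool([
  [0, -50, 50, 0, 1],
  [0, -100, 100, 0, 1],
  [0, -150, 150, 0, 1],
  [0, -200, 200, 0, 1],
  [0, -250, 200, 0, 1],
  [0, -300, 200, 0, 1],
  [0, -350, 200, 0, 1],
  [0, -400, 200, 0, 1],
  [0, -400, 200, 0, 1],
  [0, -400, 200, 0, 1],
])

```text
t: 3.55
tcp_pos: [0.081, -0.9212, 0.2525]
ee_rot: [0.996, 0.056, 0.039, -0.056]
wrist_force: [0.6, -0.9, 0.4]
width: 0.0001
grip_force: 0.0
```

```bash
python3 s.py
```

```text
t 3.55 tcp [ 0.081  -0.9212  0.2525] r 0.925 F [ 0.6 -0.9  0.4] w 0.00010042420411765199
q [ 1.486e+00  1.314e+00  1.483e+00  1.000e-03 -1.570e+00  1.937e+00
  2.000e-03]
x,y,z axes
 [[ 0.991  0.107  0.084]
 [ 0.116 -0.987 -0.107]
 [ 0.072  0.116 -0.991]]
```

>>> servo_tool([
  [0, 0, 0, 0, 1],
  [0, 0, 0, 0, 1],
  [0, 0, 0, 0, 1],
  [0, 0, 0, 0, 1],
])

```text
t: 3.95
tcp_pos: [0.0813, -0.9212, 0.251]
ee_rot: [0.996, 0.056, 0.039, -0.057]
wrist_force: [0.4, 0.4, -0.4]
width: 0.0001
grip_force: 0.0
```

```bash
python3 s.py
```

```text
t 3.95 tcp [ 0.0813 -0.9212  0.251 ] r 0.925 F [ 0.4  0.4 -0.4] w 0.0001397485364615646
q [ 1.486e+00  1.315e+00  1.483e+00  1.000e-03 -1.570e+00  1.937e+00
  2.000e-03]
x,y,z axes
 [[ 0.991  0.107  0.084]
 [ 0.116 -0.987 -0.109]
 [ 0.071  0.117 -0.99 ]]
```

The commanded pose is held with its tilt, so tilt can be built up at a joint limit. I'll fit the arm's kinematics so I can plan with that.

```bash
cat > fk.py <<'E'
import numpy as np
from scipy.spatial.transform import Rotation as R
from scipy.optimize import least_squares
def T(r,p):
    M=np.eye(4); M[:3,:3]=r; M[:3,3]=p; return M
def rz(a): return R.from_euler('z',a).as_matrix()
def ry(a): return R.from_euler('y',a).as_matrix()
def fk(q,P,S):
    h,L1,e1,L2,e2,w,L3,y0,y7=P
    M=T(rz(y0+S[0]*q[0]),[0,0,h])@T(ry(q[1]),[0,0,0])@T(rz(S[1]*q[2]),[e1,0,L1])@T(ry(q[3]),[0,0,0])@T(rz(S[2]*q[4]),[e2,0,L2])@T(ry(q[5]),[0,0,0])@T(rz(S[3]*q[6]+y7),[w,0,L3])
    return M
E
python3 - <<'E'
from fk import *; import itertools
D=[([1.136,.384,.044,1.6,-.018,1.161,-.05],[.2144,-.613,.230],[.986,.168,0,-.001]),
([1.248,1.137,.558,.051,-.619,1.958,-.089],[.2601,-.8737,.3862],[.993,.116,.033,-.005]),
([1.46,1.38,.793,.004,-.878,1.862,-.019],[.0948,-.9393,.1812],[.996,.055,.038,-.054]),
([1.485,1.246,1.478,.001,-1.57,1.966,-.005],[.0819,-.9126,.3156],[.997,.056,.041,-.037]),
([1.486,1.315,1.483,.001,-1.570,1.937,.002],[.0813,-.9212,.251],[.996,.056,.039,-.057])]
def res(P,S):
    r=[]
    for q,p,qq in D:
        M=fk(q,P,S); r+=list(M[:3,3]-p); r+=list(.3*(R.from_matrix(M[:3,:3]).inv()*R.from_quat(qq)).as_rotvec())
    return np.array(r)
out=[]
for S in itertools.product([1,-1],repeat=4):
  for y0 in(-.1,3):
   for y7 in(0,1.57,3.14,-1.57):
    s=least_squares(res,[.35,.42,0,.4,0,0,.2,y0,y7],args=(S,)); out.append((s.cost,S,s.x))
out.sort(key=lambda t:t[0])
for o in out[:4]: print(o[0],o[1],np.round(o[2],4))
print(np.round(res(out[0][2],out[0][1]).reshape(-1,6)*1000,1))
np.savez('fit.npz',P=out[0][2],S=out[0][1],D=np.array([list(d[0])+d[1]+d[2] for d in D]))
E
```

```text
0.00017132195187110862 (-1, -1, -1, -1) [ 0.415   0.4679 -0.0322  0.4896 -0.0076 -0.0525  0.4421 -0.0517  1.519 ]
0.00017132195187114383 (-1, -1, -1, -1) [ 0.415   0.4679 -0.0322  0.4896 -0.0076 -0.0525  0.4421 -0.0517  1.519 ]
0.00017132195187114386 (-1, -1, -1, -1) [ 0.415   0.4679 -0.0322  0.4896 -0.0076 -0.0525  0.4421 -0.0517  1.519 ]
0.00017132195187116676 (-1, -1, -1, -1) [ 0.415   0.4679 -0.0322  0.4896 -0.0076 -0.0525  0.4421 -0.0517  1.519 ]
[[ 5.4  3.4 -0.9 -0.3  0.1 -0.2]
 [ 4.8 -3.   6.1  1.2 -0.2 -0.1]
 [ 2.1  3.6  7.3  1.3 -1.7 -0.2]
 [-4.1 -3.  -6.9  1.3 -1.4  0.2]
 [-6.2  2.1 -5.6  1.5 -1.8  0.2]]
```

```bash
cat > fk.py <<'E'
import numpy as np
from scipy.spatial.transform import Rotation as R
from scipy.optimize import least_squares
def T(r,p):
    M=np.eye(4); M[:3,:3]=r; M[:3,3]=p; return M
def rz(a): return R.from_euler('z',a).as_matrix()
def ry(a): return R.from_euler('y',a).as_matrix()
def fk(q,P):
    h,L1,e1,L2,e2,w,L3,b0,b1,b2,b3=P
    return T(rz(-q[0]),[0,0,h])@T(ry(q[1]),[0,b0,0])@T(rz(-q[2]),[e1,b1,L1])@T(ry(q[3]),[0,0,0])@T(rz(-q[4]),[e2,b2,L2])@T(ry(q[5]),[0,0,0])@T(rz(-q[6]+np.pi/2),[w,b3,L3])
E
cat > fit.py <<'E'
from fk import *; import sys
from bench import get_obs
D=[list(r) for r in np.load('fit.npz')['D']]
o=get_obs(); new=list(o['joint_positions'])+list(o['tcp_pos'])+list(o['ee_rot'])
if len(sys.argv)>1: D.append(new)
def res(P,reg=True):
    r=[]
    for d in D:
        M=fk(d[:7],P); r+=list(M[:3,3]-d[7:10]); r+=list(.3*(R.from_matrix(M[:3,:3]).inv()*R.from_quat(d[10:])).as_rotvec())
    return np.array(r+list(.003*np.array(P[7:])))
s=least_squares(res,[.35,.42,0,.4,0,0,.2,0,0,0,0])
print(np.round(s.x,4)); print(np.round(s.fun[:-4].reshape(-1,6)*1000,1)); np.savez('fit.npz',P=s.x,D=np.array(D))
E
python3 fit.py
```

```text
[ 2.990e-01  4.922e-01  1.000e-04  5.059e-01 -5.000e-04 -1.000e-04
  3.232e-01 -1.550e-02 -1.550e-02 -1.960e-02  9.000e-03]
[[ 0.1  0.  -0.  -0.3  0.1 -0.2]
 [ 0.3  0.   0.1  0.1 -0.2 -0.1]
 [-0.5 -0.1  0.1 -0.  -0.1 -0.3]
 [ 0.4 -0.  -0.1 -0.  -0.3  0. ]
 [-0.3  0.1 -0.   0.1 -0.1  0.1]]
```

>>> servo_tool([
  [-50, 0, 0, 0, 1],
  [-100, 0, 0, 0, 1],
  [-150, -50, 0, 0, 1],
  [-150, -100, 0, 0, 1],
  [-150, -150, 0, 0, 1],
  [-150, -200, 0, 0, 1],
])

```text
t: 4.55
tcp_pos: [-0.0749, -0.8144, 0.2526]
ee_rot: [0.996, 0.057, 0.039, -0.057]
wrist_force: [-0.3, -2.3, 0.9]
width: 0.0
grip_force: 0.0
```

```bash
python3 s.py;python3 fit.py add
```

```text
t 4.55 tcp [-0.0749 -0.8144  0.2526] r 0.818 F [-0.3 -2.3  0.9] w 3.101863472983932e-05
q [ 1.161  1.219  1.523  0.937 -1.257  1.878  0.658]
x,y,z axes
 [[ 0.99   0.108  0.085]
 [ 0.117 -0.987 -0.109]
 [ 0.072  0.118 -0.99 ]]
[ 3.006e-01  4.912e-01  2.000e-04  5.060e-01 -3.000e-04 -7.000e-04
  3.236e-01 -1.050e-02 -1.050e-02 -1.970e-02 -7.000e-04]
[[ 0.1  0.1 -0.  -0.3  0.1 -0.2]
 [ 0.3  0.   0.1  0.1 -0.2 -0.1]
 [-0.6 -0.   0.1 -0.  -0.1 -0.3]
 [ 0.5 -0.1 -0.  -0.  -0.3  0. ]
 [-0.2  0.1  0.1  0.1 -0.1  0.1]
 [ 0.   0.  -0.2 -0.  -0.   0. ]]
```

```bash
cat > sim.py <<'E'
from fk import *
P=np.load('fit.npz')['P']
LO=np.array([-2.61,-.41,-1.48,0,-1.57,.05,-2.85]);HI=np.array([2.61,2.15,1.57,2.5,4.71,1.97,2.85]);V=np.array([2.79,2.79,3.14,3.14,3.14,3.14,3.14])
F=lambda q:fk(q,P)
def jac(q):
    M=F(q);J=np.zeros((6,7))
    for i in range(7):
        d=q.copy();d[i]+=1e-5;N=F(d);J[:3,i]=(N[:3,3]-M[:3,3])/1e-5;J[3:,i]=R.from_matrix(N[:3,:3]@M[:3,:3].T).as_rotvec()/1e-5
    return M,J
def err(M,G): return np.r_[G[:3,3]-M[:3,3],R.from_matrix(G[:3,:3]@M[:3,:3].T).as_rotvec()]
def step(q,G,lam,n,wr,frac):
    q0=q.copy()
    for _ in range(n):
        M,J=jac(q);e=err(M,G)
        W=np.diag([1,1,1,wr,wr,wr]);A=W@J
        dq=A.T@np.linalg.solve(A@A.T+lam**2*np.eye(6),W@e)
        q=np.clip(q+dq*frac,LO,HI)
    return q
def call(q,rows,lam=.05,n=20,wr=1.,frac=1.,mode='lim'):
    M0=F(q)
    for r in rows:
        G=M0.copy();G[:3,3]+=M0[:3,:3]@(np.array(r[:3])/1000);G[:3,:3]=M0[:3,:3]@rz(r[3])
        M=F(q);e=err(M,G);k=min(1,.05/max(1e-9,np.linalg.norm(e[:3])),.15/max(1e-9,np.linalg.norm(e[3:])))
        G2=T(R.from_rotvec(e[3:]*k).as_matrix()@M[:3,:3],M[:3,3]+e[:3]*k)
        qn=step(q,G2,lam,n,wr,frac)
        s=min(1,(.7*V*.1/np.maximum(1e-9,abs(qn-q))).min()); q=q+(qn-q)*s
    return q
E
python3 - <<'E'
from sim import *
q0=np.array([1.136,.384,.044,1.6,-.018,1.161,-.05])
C1=[[0,0,-50,0],[0,0,-100,0],[0,50,-150,0],[0,100,-200,0]]+[[0,y,-200,0] for y in(150,200,250,300,350,400)]
C2=[[0,y,0,0] for y in(50,100,150,200,250,300)]
q1=np.array([1.248,1.137,.558,.051,-.619,1.958,-.089])
print('real',[1.248,1.137,.558,.051,-.619,1.958,-.089],[1.46,1.38,.793,.004,-.878,1.862,-.019])
for lam in(.01,.05,.1,.3):
  for n in(1,5,30):
    a=call(q0.copy(),C1,lam,n);b=call(q1.copy(),C2,lam,n);print(lam,n,np.round(a,2),np.round(b,2))
E
```

```text
real [1.248, 1.137, 0.558, 0.051, -0.619, 1.958, -0.089] [1.46, 1.38, 0.793, 0.004, -0.878, 1.862, -0.019]
0.01 1 [ 1.2   1.28  0.1   0.1  -0.11  1.94 -0.05] [ 1.5   1.58  0.5   0.   -0.74  1.97 -0.42]
0.01 5 [ 1.3   1.09  0.25  0.08 -0.09  1.95 -0.27] [ 1.5   1.39  0.72  0.   -0.9   1.97 -0.44]
0.01 30 [ 1.38  1.18  0.3   0.27  0.03  1.89 -0.2 ] [1.36 1.25 0.13 0.22 0.28 1.82 0.15]
0.05 1 [ 1.2   1.21  0.09  0.   -0.1   1.97 -0.05] [ 1.27  1.22  0.55  0.06 -0.62  1.88 -0.1 ]
0.05 5 [ 1.19  1.12  0.1   0.01 -0.1   1.96 -0.05] [ 1.27  1.22  0.55  0.06 -0.62  1.87 -0.09]
0.05 30 [ 1.19  1.14  0.13  0.   -0.13  1.97 -0.05] [ 1.25  1.19  0.57  0.06 -0.63  1.85 -0.08]
0.1 1 [ 1.18  1.01  0.09  0.24 -0.08  1.88 -0.03] [ 1.26  1.21  0.55  0.02 -0.62  1.86 -0.09]
0.1 5 [ 1.19  1.13  0.09  0.01 -0.09  1.97 -0.05] [ 1.26  1.21  0.55  0.02 -0.62  1.86 -0.09]
0.1 30 [ 1.19  1.13  0.11  0.01 -0.11  1.97 -0.05] [ 1.26  1.21  0.54  0.02 -0.61  1.86 -0.09]
0.3 1 [ 1.14  0.58  0.07  1.04 -0.03  1.49 -0.04] [ 1.26  1.2   0.56  0.03 -0.62  1.87 -0.08]
0.3 5 [ 1.17  0.99  0.08  0.28 -0.07  1.85 -0.03] [ 1.26  1.21  0.55  0.02 -0.62  1.86 -0.09]
0.3 30 [ 1.19  1.13  0.09  0.02 -0.09  1.97 -0.05] [ 1.26  1.21  0.55  0.02 -0.62  1.86 -0.09]
```

```bash
cat > goal.py <<'E'
from sim import *
def G(phi,th,p,flip):
    z=np.array([np.cos(th)*np.cos(phi),np.cos(th)*np.sin(phi),-np.sin(th)]); y=np.array([-np.sin(phi),np.cos(phi),0])*flip
    return T(np.c_[np.cross(y,z),y,z],p)
def solve(g,seeds):
    best=[]
    for s in seeds:
        r=least_squares(lambda q:err(F(q),g),s,bounds=(LO,HI),x_scale=1.,max_nfev=60)
        if np.abs(r.fun).max()<1e-3: best.append(r.x)
    return best
E
python3 - <<'E'
from goal import *
rng=np.random.default_rng(0); seeds=LO+.02+(HI-LO-.04)*rng.random((25,7))
ex=np.array([.6202,.7844]);lip=np.array([.4984,-.0625])
for phi in(0,25,51.6):
  for th in(10,30,45,60):
    u=np.r_[lip+25*ex/1000,.098]
    for flip in(1,-1):
      b=solve(G(np.radians(phi),np.radians(th),u,flip),seeds)
      if b: 
        m=sorted(b,key=lambda q:-min((q-LO).min(),(HI-q).min())); print(phi,th,flip,len(b),np.round(m[0],2), np.round(sorted({round(x[4],0) for x in b}),1))
      else: print(phi,th,flip,0)
E
```

```text
0 10 1 0
0 10 -1 0
0 30 1 0
0 30 -1 0
0 45 1 0
0 45 -1 0
0 60 1 11 [ 1.1   0.3  -1.14  2.36  1.15  0.27  0.55] [-1.  0.  1.]
0 60 -1 13 [ 1.14  0.32 -1.19  2.36  1.19  0.29 -2.62] [-2. -1. -0.  1.  5.]
25 10 1 9 [ 1.96  1.75 -1.22  2.45  2.76  0.13  0.76] [2. 3. 4.]
25 10 -1 7 [ 2.02  1.86 -1.24  2.45  2.18  0.2  -1.75] [2. 4.]
25 30 1 10 [ 1.69  1.07 -1.32  2.47  3.    0.21 -0.13] [2. 3. 4.]
25 30 -1 7 [ 1.78  1.37 -1.44  2.47  2.18  0.36 -2.3 ] [2. 3. 4.]
25 45 1 9 [ 1.57  0.74 -1.37  2.41  1.79  0.12  0.73] [2. 4.]
25 45 -1 7 [ 1.57  0.75 -1.38  2.41  1.77  0.14 -2.38] [2. 4.]
25 60 1 16 [ 1.35  0.48 -1.27  2.3   0.53  0.28  1.75] [-2. -1.  0.  1.  5.]
25 60 -1 16 [ 1.28  0.4  -1.18  2.3   0.26  0.25 -1.15] [-1.  0.  1.  5.]
51.6 10 1 9 [ 1.68  1.32 -1.11  2.16 -0.53  0.56 -2.41] [-2. -1.  1.  4.  5.]
51.6 10 -1 9 [ 1.25  0.9  -0.63  2.17 -1.26  0.97  1.27] [-2. -1. -0.  1.  4.  5.]
51.6 30 1 13 [ 1.39  0.74 -0.92  2.22 -0.96  0.6  -2.31] [-2. -1.  0.  1.  4.  5.]
51.6 30 -1 8 [ 1.48  0.83 -1.03  2.21 -0.79  0.52  0.7 ] [-2. -1.  0.  4.  5.]
51.6 45 1 10 [ 0.51  0.36 -0.07  2.24 -1.23  0.79 -2.35] [-1.  0.  1.  5.]
51.6 45 -1 11 [ 1.32  0.58 -0.99  2.21 -0.65  0.49  0.36] [-1. -0.  1.  5.]
51.6 60 1 15 [-0.52  0.4   0.94  2.24 -1.19  0.9  -2.57] [-1.  0.  1.  5.]
51.6 60 -1 18 [ 1.28  0.53 -1.12  2.16 -0.02  0.51 -0.38] [-1. -0.  1.  5.]
```

```bash
cat > plan.py <<'E'
from sim import *
def rows(q,wps,turns=None,clo=1,sp=48):
    """world waypoints (mm)-> rows relative to the start pose; turns = cumulative turn at each wp"""
    M=F(q);p=M[:3,3]*1000;out=[];cur=p.copy();ct=0
    for i,w in enumerate(wps):
        w=np.array(w,float);t=turns[i] if turns else 0
        n=int(np.ceil(max(np.linalg.norm(w-cur)/sp,abs(t-ct)/.14,1)))
        for k in range(1,n+1):
            d=M[:3,:3].T@(cur+(w-cur)*k/n-p); out.append([*np.round(d).astype(int).tolist(),round(ct+(t-ct)*k/n,2),clo])
        cur=w;ct=t
    return out
def rep(q,tag=''):
    M=F(q);z=M[:3,2];print(tag,'p',np.round(M[:3,3],3),'q',np.round(q,2),'tilt %.1f az %.1f'%(np.degrees(np.arccos(-z[2])),np.degrees(np.arctan2(z[1],z[0]))),'y',np.round(M[:3,1],2))
E
python3 - <<'E'
from plan import *
q=np.array([1.161,1.219,1.523,.937,-1.257,1.878,.658])
W=[[-50,-700,500],[250,-500,550],[480,-150,550],[450,300,550],[350,440,550]]
for lam,n in((.01,5),(.03,10)):
    a=q.copy()
    for w in W:
        r=rows(a,[w]);a=call(a,r+[r[-1]]*3,lam,n);rep(a,str(len(r)))
    for w in([310,390,700],[250,310,800],[200,250,900],[150,190,950],[130,165,1000]):
        r=rows(a,[w]);a=call(a,r+[r[-1]]*1,lam,n);rep(a,'up')
E
```

```text
6 p [-0.056 -0.713  0.499] q [ 1.08  0.76  1.3   0.91 -0.79  1.97  0.54] tilt 5.4 az 55.7 y [ 0.11 -0.99 -0.07]
8 p [ 0.25 -0.5   0.55] q [ 0.07  0.47  1.57  1.29 -0.55  1.89  0.03] tilt 5.4 az 55.7 y [ 0.11 -0.99 -0.07]
9 p [0.376 0.046 0.362] q [-1.77  0.09  1.56  1.85  0.06  1.72 -0.38] tilt 25.6 az -149.2 y [ 0.92 -0.22 -0.33]
7 p [0.526 0.327 0.535] q [-1.16  0.48  0.9   1.03 -0.3   1.97 -0.54] tilt 11.5 az -135.3 y [ 0.98 -0.17 -0.12]
5 p [0.35 0.44 0.55] q [-1.56  0.33  0.88  1.16 -0.25  1.96 -0.93] tilt 11.5 az -135.3 y [ 0.98 -0.17 -0.12]
up p [0.38  0.462 0.694] q [-1.48  0.29  0.82  0.86 -0.24  1.97 -0.96] tilt 5.5 az 46.6 y [ 0.98 -0.17  0.05]
up p [0.295 0.378 0.812] q [-1.78 -0.06  0.7   0.91  0.09  1.97 -1.2 ] tilt 17.9 az 54.4 y [ 0.97 -0.18  0.14]
up p [0.242 0.335 0.939] q [-1.73 -0.17  0.42  0.73  0.23  1.97 -1.3 ] tilt 34.1 az 59.7 y [ 0.96 -0.21  0.2 ]
up p [0.164 0.232 0.985] q [-1.51 -0.36  0.05  0.79  0.29  1.97 -1.39] tilt 43.3 az 62.3 y [ 0.95 -0.23  0.23]
up p [0.137 0.187 1.026] q [-1.37 -0.39 -0.03  0.71  0.23  1.97 -1.36] tilt 49.6 az 63.3 y [ 0.94 -0.24
[... 401 characters left out ...]
.1 ] tilt 6.9 az 57.5 y [ 0.12 -0.99 -0.09]
4 p [0.35 0.44 0.55] q [-1.09  0.04  0.12  1.38 -0.01  1.61 -2.42] tilt 6.9 az 57.5 y [ 0.12 -0.99 -0.09]
up p [0.31 0.39 0.7 ] q [-1.1   0.01  0.12  1.09 -0.    1.92 -2.44] tilt 6.9 az 57.5 y [ 0.12 -0.99 -0.09]
up p [0.285 0.363 0.817] q [-1.1  -0.05  0.1   0.91  0.01  1.97 -2.46] tilt 18.2 az 57.4 y [ 0.13 -0.96 -0.24]
up p [0.243 0.32  0.938] q [-1.06 -0.13  0.02  0.72  0.02  1.97 -2.49] tilt 33.2 az 58.1 y [ 0.18 -0.88 -0.43]
up p [0.168 0.22  0.981] q [-0.97 -0.33 -0.05  0.77 -0.02  1.97 -2.49] tilt 41.5 az 58.3 y [ 0.22 -0.83 -0.52]
up p [0.144 0.188 1.03 ] q [-0.91 -0.34 -0.06  0.67 -0.06  1.97 -2.47] tilt 48.7 az 58.3 y [ 0.25 -0.77 -0.59]
```

```bash
cat > nxt.py <<'E'
import sys,json
from plan import *
from bench import get_obs
def now():
    o=get_obs(); return np.array(o['joint_positions']),o
def go(W,turns=None,clo=1,lam=.03,n=10,sp=48,extra=1):
    q,o=now(); rep(q,'now t%.2f F%s'%(o['t'],np.round(o['wrist_force'],1)))
    r=rows(q,W,turns,clo,sp); r+= [r[-1]]*extra; print(len(r),json.dumps(r)); rep(call(q.copy(),r,lam,n),'sim')
E
python3 -c "
from nxt import *
go([[-60,-690,450],[150,-560,500]],[0,-.3])"
```

```text
now t4.55 F[-0.3 -2.3  0.9] p [-0.075 -0.814  0.252] q [ 1.16  1.22  1.52  0.94 -1.26  1.88  0.66] tilt 7.9 az 58.6 y [ 0.12 -0.99 -0.11]
12 [[9, -29, -36, 0.0, 1], [18, -57, -72, 0.0, 1], [27, -86, -108, 0.0, 1], [36, -114, -144, 0.0, 1], [45, -143, -180, 0.0, 1], [83, -161, -183, -0.05, 1], [120, -179, -186, -0.1, 1], [158, -197, -189, -0.15, 1], [196, -215, -193, -0.2, 1], [234, -234, -196, -0.25, 1], [271, -252, -199, -0.3, 1], [271, -252, -199, -0.3, 1]]
sim p [ 0.15 -0.56  0.5 ] q [ 0.37  0.6   1.57  1.32 -0.66  1.91  0.63] tilt 7.9 az 58.6 y [ 0.4  -0.91 -0.08]
```

>>> servo_tool([
  [10, -30, -35, 0, 1],
  [20, -55, -70, 0, 1],
  [25, -85, -110, 0, 1],
  [35, -115, -145, 0, 1],
  [45, -145, -180, 0, 1],
  [85, -160, -185, -0.05, 1],
  [120, -180, -185, -0.1, 1],
  [160, -195, -190, -0.15, 1],
  [195, -215, -195, -0.2, 1],
  [235, -235, -195, -0.25, 1],
  [270, -250, -200, -0.3, 1],
  [270, -250, -200, -0.3, 1],
])

```text
t: 5.75
tcp_pos: [0.1573, -0.5621, 0.5029]
ee_rot: [0.975, 0.211, 0.049, -0.05]
wrist_force: [0.5, -0.0, -0.8]
width: -0.0
grip_force: 0.0
```

```bash
python3 -c "
from nxt import *
go([[350,-350,520],[470,-150,550]],[-.2,-.4])"
```

```text
now t5.75 F[ 0.5 -0.  -0.8] p [ 0.157 -0.562  0.503] q [ 0.37  0.59  1.54  1.3  -0.65  1.91  0.61] tilt 8.0 az 58.0 y [ 0.42 -0.91 -0.08]
12 [[44, -19, 4, -0.03, 1], [88, -38, 7, -0.07, 1], [131, -57, 11, -0.1, 1], [175, -75, 15, -0.13, 1], [219, -94, 19, -0.17, 1], [263, -113, 22, -0.2, 1], [302, -140, 23, -0.24, 1], [340, -166, 23, -0.28, 1], [379, -193, 24, -0.32, 1], [418, -220, 24, -0.36, 1], [457, -247, 25, -0.4, 1], [457, -247, 25, -0.4, 1]]
sim p [ 0.424 -0.242  0.486] q [-0.83 -0.14  1.19  1.57  0.08  1.68 -0.36] tilt 4.3 az 121.4 y [ 0.75 -0.66 -0.07]
```

```bash
python3 -c "
from nxt import *
for W in ([[250,-500,550],[400,-300,550]],[[300,-450,400],[450,-300,400]],[[300,-550,450],[480,-420,450]],[[300,-450,600],[400,-300,600]]):
  go(W,[-.2,-.4],sp=42)"
```

```text
now t5.75 F[ 0.5 -0.  -0.8] p [ 0.157 -0.562  0.503] q [ 0.37  0.59  1.54  1.3  -0.65  1.91  0.61] tilt 8.0 az 58.0 y [ 0.42 -0.91 -0.08]
10 [[38, -7, -11, -0.07, 1], [76, -14, -22, -0.13, 1], [115, -21, -33, -0.2, 1], [151, -41, -27, -0.23, 1], [187, -61, -21, -0.27, 1], [223, -81, -15, -0.3, 1], [260, -100, -9, -0.33, 1], [296, -120, -4, -0.37, 1], [332, -140, 2, -0.4, 1], [332, -140, 2, -0.4, 1]]
sim p [ 0.442 -0.237  0.523] q [-0.89  0.1   1.53  1.46 -0.23  1.77  0.09] tilt 9.0 az 91.6 y [ 0.87 -0.49 -0.08]
now t5.75 F[ 0.5 -0.  -0.8] p [ 0.157 -0.562  0.503] q [ 0.37  0.59  1.54  1.3  -0.65  1.91  0.61] tilt 8.0 az 58.0 y [ 0.42 -0.91 -0.08]
12 [[33, -7, 25, -0.04, 1], [65, -14, 50, -0.08, 1], [98, -20, 75, -0.12, 1], [130, -27, 100, -0.16, 1], [163, -34, 126, -0.2, 1], [196, -46, 130, -0.23, 1], [229, -59, 135, -0.27, 1], [261, -71, 140, -0.3, 1], [294, -83, 145, -0.33, 1], [327, -95, 150, -0.37, 1], [360, -107, 154, -0.4, 1], [360, -107, 154, -0.4, 1]]
sim p [ 0.45 -0.3   0.4 ] q [-0.64  0.36  1.56  1.67 -0.49  1.54  0.23] tilt 8.0 az 58.0 y [ 0.74 -0.68 -0.03]
now t5.75 F[ 0.
[... 356 characters left out ...]
93, -0.4, 1], [344, 10, 93, -0.4, 1]]
sim p [ 0.48 -0.42  0.45] q [-0.13  0.66  1.49  1.33 -0.78  1.8   0.46] tilt 8.0 az 58.0 y [ 0.74 -0.68 -0.03]
now t5.75 F[ 0.5 -0.  -0.8] p [ 0.157 -0.562  0.503] q [ 0.37  0.59  1.54  1.3  -0.65  1.91  0.61] tilt 8.0 az 58.0 y [ 0.42 -0.91 -0.08]
11 [[37, -10, -14, -0.04, 1], [74, -20, -29, -0.08, 1], [112, -30, -43, -0.12, 1], [149, -40, -58, -0.16, 1], [186, -50, -72, -0.2, 1], [216, -68, -67, -0.24, 1], [247, -87, -62, -0.28, 1], [277, -106, -57, -0.32, 1], [308, -125, -52, -0.36, 1], [338, -144, -47, -0.4, 1], [338, -144, -47, -0.4, 1]]
sim p [ 0.429 -0.264  0.6  ] q [-0.93  0.03  1.57  1.32 -0.18  1.85 -0.06] tilt 8.0 az 65.5 y [ 0.8  -0.6  -0.03]
```

>>> servo_tool([
  [30, 15, 15, -0.05, 1],
  [65, 25, 30, -0.1, 1],
  [95, 40, 50, -0.15, 1],
  [130, 55, 65, -0.2, 1],
  [165, 45, 70, -0.23, 1],
  [200, 40, 75, -0.27, 1],
  [235, 30, 80, -0.3, 1],
  [270, 25, 85, -0.33, 1],
  [310, 15, 90, -0.37, 1],
  [345, 10, 95, -0.4, 1],
  [345, 10, 95, -0.4, 1],
])

```text
t: 6.85
tcp_pos: [0.484, -0.4202, 0.4436]
ee_rot: [0.913, 0.401, 0.056, -0.041]
wrist_force: [-0.1, 1.6, -1.0]
width: -0.0
grip_force: 0.0
```

```bash
python3 -c "
from nxt import *
for W in ([[620,-230,450],[680,0,450]],[[640,-260,400],[740,-50,400]],[[580,-200,450],[620,0,500]]):
  go(W,[0,0],sp=48)"
```

```text
now t6.85 F[-0.1  1.6 -1. ] p [ 0.484 -0.42   0.444] q [-0.12  0.66  1.47  1.33 -0.77  1.79  0.45] tilt 8.0 az 60.1 y [ 0.74 -0.67 -0.03]
11 [[46, -6, 5, 0.0, 1], [92, -11, 10, 0.0, 1], [138, -17, 16, 0.0, 1], [185, -23, 21, 0.0, 1], [231, -28, 26, 0.0, 1], [272, -50, 32, 0.0, 1], [314, -73, 39, 0.0, 1], [355, -95, 45, 0.0, 1], [397, -117, 51, 0.0, 1], [439, -139, 58, 0.0, 1], [439, -139, 58, 0.0, 1]]
sim p [0.68 0.   0.45] q [-0.82  0.76  1.57  1.29 -0.92  1.77 -0.22] tilt 8.0 az 60.1 y [ 0.74 -0.67 -0.03]
now t6.85 F[-0.1  1.6 -1. ] p [ 0.484 -0.42   0.444] q [-0.12  0.66  1.47  1.33 -0.77  1.79  0.45] tilt 8.0 az 60.1 y [ 0.74 -0.67 -0.03]
11 [[43, 2, 15, 0.0, 1], [86, 3, 29, 0.0, 1], [129, 5, 44, 0.0, 1], [172, 7, 59, 0.0, 1], [216, 8, 73, 0.0, 1], [260, -5, 80, 0.0, 1], [304, -19, 86, 0.0, 1], [348, -32, 92, 0.0, 1], [392, -46, 99, 0.0, 1], [436, -60, 105, 0.0, 1], [436, -60, 105, 0.0, 1]]
sim p [ 0.74 -0.05  0.4 ] q [-0.63  0.84  1.45  1.2  -0.99  1.73 -0.18] tilt 8.0 az 60.1 y [ 0.74 -0.67 -0.03]
now t6.85 F[-0.1  1.6 -1. ] p [ 0.484 -0.42   0.444] q [-0.12  0.66  1.47  1.33 -0.77  1.79  0.45] tilt 8.0 az 60.1 y [ 0.74 -0.67 -0.03]
12 [[38, -13, 4, 0.0, 1], [75, -26, 9, 0.0, 1], [113, -39, 13, 0.0, 1], [150, -52, 18, 0.0, 1], [188, -65, 22, 0.0, 1], [226, -78, 27, 0.0, 1], [262, -99, 22, 0.0, 1], [297, -121, 18, 0.0, 1], [333, -142, 13, 0.0, 1], [369, -163, 9, 0.0, 1], [405, -185, 4, 0.0, 1], [405, -185, 4, 0.0, 1]]
sim p [0.62 0.   0.5 ] q [-0.97  0.56  1.57  1.35 -0.71  1.75 -0.29] tilt 8.0 az 60.1 y [ 0.74 -0.67 -0.03]
```

```bash
cat > srch.py <<'E'
from nxt import *
from multiprocessing import Pool
def run(W):
    q,_=now(); a=q.copy();tr=[]
    for w in W:
        r=rows(a,[w],sp=46);a=call(a,r+[r[-1]],.03,6);tr.append(np.round(a[2],2))
    M=F(a);z=M[:3,2];return W,np.degrees(np.arccos(-z[2])),np.degrees(np.arctan2(z[1],z[0])),np.round(a,2),tr,np.round(M[:3,3],3)
U=[[310,390,700],[250,310,800],[200,250,900],[150,190,960]]
U2=[[400,300,700],[320,240,800],[260,190,900],[200,150,960]]
C=[]
for a in([740,-50,400],[640,-150,450]):
  for b in([620,350,400],[450,550,400],[350,440,550]): 
    for u in(U,U2): C.append([a,b]+u)
C+=[[[600,-250,600]]+U2,[[560,-200,600],[450,50,650],[350,200,750],[280,200,850],[220,160,940]],[[620,-200,450],[620,100,500]]+U2,[[620,-200,600],[650,100,600]]+U2]
if __name__=='__main__':
    with Pool() as p:
        for r in p.map(run,C): print(r[0][:2],r[0][-1],'tilt %.0f az %.0f'%r[1:3],r[3],r[4],r[5])
E
time python3 srch.py
```

```text
[[740, -50, 400], [620, 350, 400]] [150, 190, 960] tilt 55 az 83 [-2.43  0.01  1.57  0.24 -0.52  1.97 -1.43] [np.float64(1.46), np.float64(1.57), np.float64(1.57), np.float64(1.57), np.float64(1.57), np.float64(1.57)] [0.135 0.363 1.099]
[[740, -50, 400], [620, 350, 400]] [200, 150, 960] tilt 55 az 82 [-2.04  0.    1.57  0.33 -0.83  1.97 -1.02] [np.float64(1.46), np.float64(1.57), np.float64(1.57), np.float64(1.57), np.float64(1.57), np.float64(1.57)] [0.205 0.333 1.087]
[[740, -50, 400], [450, 550, 400]] [150, 190, 960] tilt 55 az 82 [-2.43  0.01  1.57  0.24 -0.51  1.97 -1.45] [np.float64(1.46), np.float64(1.53), np.float64(1.57), np.float64(1.57), np.float64(1.57), np.float64(1.57)] [0.136 0.363 1.099]
[[740, -50, 400], [450, 550, 400]] [200, 150, 960] tilt 55 az 82 [-2.05  0.    1.57  0.33 -0.82  1.97 -1.02] [np.float64(1.46), np.float64(1.53), np.float64(1.57), np.float64(1.57), np.float64(1.57), np.float64(1.57)] [0.206 0.333 1.087]
[[740, -50, 400], [350, 440, 550]] [150, 190, 960] tilt 55 az 84 [-2.4   0.01  1.57  0.25 -0.56  1.97 -1.28] [np.float64(1.46), np.float64(1.57), np
[... 2019 characters left out ...]
20, 160, 940] tilt 41 az 59 [-1.26 -0.25  0.31  0.69  0.01  1.97 -1.61] [np.float64(1.56), np.float64(1.2), np.float64(0.66), np.float64(0.52), np.float64(0.31)] [0.265 0.212 0.987]
[[620, -200, 450], [620, 100, 500]] [200, 150, 960] tilt 55 az 83 [-2.04  0.    1.57  0.33 -0.83  1.97 -0.9 ] [np.float64(1.55), np.float64(1.57), np.float64(1.57), np.float64(1.57), np.float64(1.57), np.float64(1.57)] [0.207 0.333 1.085]
[[620, -200, 600], [650, 100, 600]] [200, 150, 960] tilt 55 az 81 [-2.08  0.    1.57  0.31 -0.77  1.97 -0.96] [np.float64(1.41), np.float64(1.55), np.float64(1.57), np.float64(1.57), np.float64(1.57), np.float64(1.57)] [0.203 0.334 1.089]
real	0m1.357s
user	0m4.640s
sys	0m0.068s
```

```bash
python3 -c "
from nxt import *
go([[600,-250,600]],sp=46,n=6)"
```

```text
now t6.85 F[-0.1  1.6 -1. ] p [ 0.484 -0.42   0.444] q [-0.12  0.66  1.47  1.33 -0.77  1.79  0.45] tilt 8.0 az 60.1 y [ 0.74 -0.67 -0.03]
7 [[37, -6, -21, 0.0, 1], [74, -11, -42, 0.0, 1], [112, -17, -63, 0.0, 1], [149, -23, -84, 0.0, 1], [186, -28, -105, 0.0, 1], [223, -34, -126, 0.0, 1], [223, -34, -126, 0.0, 1]]
sim p [ 0.609 -0.258  0.6  ] q [-0.27  0.58  1.38  0.96 -0.78  1.97 -0.01] tilt 7.8 az 44.3 y [ 0.73 -0.68  0.01]
```

>>> servo_tool([
  [35, -5, -20, 0, 1],
  [75, -10, -40, 0, 1],
  [110, -15, -65, 0, 1],
  [150, -25, -85, 0, 1],
  [185, -30, -105, 0, 1],
  [225, -35, -125, 0, 1],
  [225, -35, -125, 0, 1],
])

```text
t: 7.55
tcp_pos: [0.6016, -0.2454, 0.6029]
ee_rot: [0.912, 0.404, 0.059, -0.04]
wrist_force: [0.8, 0.9, 0.6]
width: 0.0001
grip_force: 0.0
```

```bash
python3 -c "
from nxt import *
go([[400,300,700]],sp=46,n=6,extra=0)
go([[500,0,700]],sp=46,n=6,extra=0)"
```

```text
now t7.55 F[0.8 0.9 0.6] p [ 0.602 -0.245  0.603] q [-0.24  0.5   1.21  0.96 -0.66  1.96 -0.08] tilt 8.2 az 58.3 y [ 0.74 -0.67 -0.03]
13 [[21, -40, -3, 0.0, 1], [43, -80, -7, 0.0, 1], [64, -119, -10, 0.0, 1], [86, -159, -14, 0.0, 1], [107, -199, -17, 0.0, 1], [129, -239, -21, 0.0, 1], [150, -279, -24, 0.0, 1], [172, -318, -28, 0.0, 1], [193, -358, -31, 0.0, 1], [214, -398, -35, 0.0, 1], [236, -438, -38, 0.0, 1], [257, -478, -42, 0.0, 1], [279, -518, -45, 0.0, 1]]
sim p [0.431 0.277 0.633] q [-1.98  0.1   1.57  1.24 -0.22  1.88 -0.97] tilt 6.4 az 104.6 y [ 0.88 -0.46 -0.07]
now t7.55 F[0.8 0.9 0.6] p [ 0.602 -0.245  0.603] q [-0.24  0.5   1.21  0.96 -0.66  1.96 -0.08] tilt 8.2 az 58.3 y [ 0.74 -0.67 -0.03]
7 [[18, -35, -11, 0.0, 1], [36, -69, -21, 0.0, 1], [54, -104, -32, 0.0, 1], [72, -138, -42, 0.0, 1], [90, -173, -53, 0.0, 1], [108, -208, -63, 0.0, 1], [126, -242, -74, 0.0, 1]]
sim p [ 0.506 -0.002  0.7  ] q [-1.31  0.14  1.56  1.09 -0.3   1.97 -0.62] tilt 8.6 az 53.0 y [ 0.74 -0.67 -0.01]
```

```bash
cat > srch2.py <<'E'
import srch; from srch import *
C=[]
for a in([600,-100,600],[560,0,650],[600,0,500],[500,-50,750],[450,-100,800],[650,0,650],[600,-250,700]):
  for u in(U,U2,[[350,100,850],[250,120,950]],[[350,0,900],[230,0,1000]]): C.append([a]+u)
if __name__=='__main__':
    with Pool() as p:
        for r in p.map(run,C): print(r[0],'tilt %.0f az %.0f'%r[1:3],r[3],[float(x) for x in r[4]],r[5])
E
python3 srch2.py
```

```text
[[600, -100, 600], [310, 390, 700], [250, 310, 800], [200, 250, 900], [150, 190, 960]] tilt 44 az 63 [-1.35 -0.32  0.04  0.73  0.16  1.97 -1.9 ] [1.3, 0.59, 0.49, 0.31, 0.04] [0.167 0.231 0.997]
[[600, -100, 600], [400, 300, 700], [320, 240, 800], [260, 190, 900], [200, 150, 960]] tilt 55 az 83 [-2.02  0.    1.57  0.35 -0.85  1.97 -0.87] [1.3, 1.57, 1.57, 1.57, 1.57] [0.213 0.334 1.081]
[[600, -100, 600], [350, 100, 850], [250, 120, 950]] tilt 47 az 45 [-2.08  0.02  1.57  0.36 -0.23  1.97 -1.14] [1.3, 1.57, 1.57] [0.344 0.261 1.044]
[[600, -100, 600], [350, 0, 900], [230, 0, 1000]] tilt 52 az 9 [-0.77 -0.18  0.16  0.46  0.4   1.97 -1.02] [1.3, 1.17, 0.16] [0.335 0.017 1.071]
[[560, 0, 650], [310, 390, 700], [250, 310, 800], [200, 250, 900], [150, 190, 960]] tilt 44 az 66 [-1.51 -0.34  0.09  0.74  0.22  1.97 -1.97] [1.41, 1.01, 0.75, 0.43, 0.09] [0.163 0.232 0.999]
[[560, 0, 650], [400, 300, 700], [320, 240, 800], [260, 190, 900], [200, 150, 960]] tilt 55 az 82 [-2.06  0.    1.57  0.32 -0.8   1.97 -1.01] [1.41, 1.56, 1.57, 1.57, 1.57] [0.205 0.334 1.087]
[[560, 0, 650], [350, 100, 850
[... 2982 characters left out ...]
1.076]
[[600, -250, 700], [310, 390, 700], [250, 310, 800], [200, 250, 900], [150, 190, 960]] tilt 44 az 42 [-0.88 -0.31 -0.25  0.75  0.23  1.97 -1.67] [0.85, 0.04, -0.03, -0.18, -0.25] [0.169 0.224 0.993]
[[600, -250, 700], [400, 300, 700], [320, 240, 800], [260, 190, 900], [200, 150, 960]] tilt 44 az 33 [-0.81 -0.31 -0.16  0.75  0.26  1.97 -1.5 ] [0.85, 0.26, 0.16, -0.01, -0.16] [0.224 0.179 0.992]
[[600, -250, 700], [350, 100, 850], [250, 120, 950]] tilt 43 az 21 [-0.71 -0.16 -0.11  0.61  0.31  1.97 -1.31] [0.85, 0.25, -0.11] [0.322 0.165 1.006]
[[600, -250, 700], [350, 0, 900], [230, 0, 1000]] tilt 53 az 7 [-0.52 -0.16  0.01  0.43  0.34  1.97 -0.96] [0.85, 0.59, 0.01] [0.326 0.019 1.079]
```

```bash
python3 -c "
from nxt import *
go([[500,-50,750]],sp=46,n=6)"
```

```text
now t7.55 F[0.8 0.9 0.6] p [ 0.602 -0.245  0.603] q [-0.24  0.5   1.21  0.96 -0.66  1.96 -0.08] tilt 8.2 az 58.3 y [ 0.74 -0.67 -0.03]
7 [[16, -35, -22, 0.0, 1], [32, -70, -43, 0.0, 1], [48, -105, -65, 0.0, 1], [64, -140, -86, 0.0, 1], [80, -175, -108, 0.0, 1], [96, -210, -130, 0.0, 1], [96, -210, -130, 0.0, 1]]
sim p [ 0.549 -0.064  0.758] q [-0.72  0.19  1.13  0.88 -0.36  1.97 -0.54] tilt 14.0 az 21.2 y [ 0.72 -0.68  0.11]
```

>>> servo_tool([
  [15, -35, -20, 0, 1],
  [30, -70, -45, 0, 1],
  [50, -105, -65, 0, 1],
  [65, -140, -85, 0, 1],
  [80, -175, -110, 0, 1],
  [95, -210, -130, 0, 1],
  [95, -210, -130, 0, 1],
])

```text
t: 8.25
tcp_pos: [0.5179, -0.0985, 0.6948]
ee_rot: [0.917, 0.391, 0.063, -0.037]
wrist_force: [0.3, -1.3, -0.2]
width: 0.0001
grip_force: 0.0
```

```bash
python3 -c "
from nxt import *
go([[310,390,700]],sp=46,n=6,extra=0)
go([[420,220,720]],sp=46,n=6,extra=0)
go([[400,200,600]],sp=46,n=6,extra=0)"
```

```text
now t8.25 F[ 0.3 -1.3 -0.2] p [ 0.518 -0.099  0.695] q [ 0.32  0.12 -0.16  0.99 -0.12  1.97 -0.65] tilt 8.4 az 53.3 y [ 0.72 -0.69 -0.02]
12 [[17, -41, 3, 0.0, 1], [34, -81, 6, 0.0, 1], [52, -122, 8, 0.0, 1], [69, -163, 11, 0.0, 1], [86, -203, 14, 0.0, 1], [103, -244, 17, 0.0, 1], [121, -285, 20, 0.0, 1], [138, -326, 23, 0.0, 1], [155, -366, 25, 0.0, 1], [172, -407, 28, 0.0, 1], [190, -448, 31, 0.0, 1], [207, -488, 34, 0.0, 1]]
sim p [0.31 0.39 0.7 ] q [-0.2   0.03 -0.81  1.08  0.04  1.89 -1.76] tilt 8.4 az 53.3 y [ 0.72 -0.69 -0.02]
now t8.25 F[ 0.3 -1.3 -0.2] p [ 0.518 -0.099  0.695] q [ 0.32  0.12 -0.16  0.99 -0.12  1.97 -0.65] tilt 8.4 az 53.3 y [ 0.72 -0.69 -0.02]
8 [[20, -36, 0, 0.0, 1], [41, -73, 1, 0.0, 1], [61, -109, 1, 0.0, 1], [82, -146, 2, 0.0, 1], [102, -182, 2, 0.0, 1], [123, -219, 3, 0.0, 1], [143, -255, 3, 0.0, 1], [164, -292, 4, 0.0, 1]]
sim p [0.42 0.22 0.72] q [-0.03 -0.   -0.49  1.06 -0.06  1.95 -1.32] tilt 8.4 az 53.3 y [ 0.72 -0.69 -0.02]
now t8.25 F[ 0.3 -1.3 -0.2] p [ 0.518 -0.099  0.695] q [ 0.32  0.12 -0.16  0.99 -0.12  1.97 -0.65] tilt 8.4 az 53.3 y [ 0.72 -0.69 -0.02]
8 [[15, -36, 15, 0.0, 1], [30, -73, 30, 0.0, 1], [44, -109, 44, 0.0, 1], [59, -145, 59, 0.0, 1], [74, -181, 74, 0.0, 1], [89, -218, 89, 0.0, 1], [104, -254, 104, 0.0, 1], [118, -290, 118, 0.0, 1]]
sim p [0.4 0.2 0.6] q [ 0.08 -0.17 -0.48  1.45 -0.15  1.71 -1.19] tilt 8.4 az 53.3 y [ 0.72 -0.69 -0.02]
```

>>> servo_tool([
  [20, -35, 0, 0, 1],
  [40, -75, 0, 0, 1],
  [60, -110, 0, 0, 1],
  [80, -145, 0, 0, 1],
  [100, -180, 0, 0, 1],
  [125, -220, 5, 0, 1],
  [145, -255, 5, 0, 1],
  [165, -290, 5, 0, 1],
])

```text
t: 9.05
tcp_pos: [0.4199, 0.2224, 0.7201]
ee_rot: [0.916, 0.393, 0.064, -0.037]
wrist_force: [1.0, 0.5, 0.3]
width: 0.0002
grip_force: 0.0
```

>>> servo_tool([
  [0, 0, -100, 0, 1],
  [0, 0, -200, 0, 1],
  [0, 0, -300, 0, 1],
  [0, 0, -300, 0, 1],
  [0, 0, -300, 0, 1],
  [0, 0, -300, 0, 1],
])

```text
t: 9.65
tcp_pos: [0.407, 0.2097, 0.7598]
ee_rot: [0.914, 0.391, 0.096, -0.041]
wrist_force: [-0.9, -0.4, -0.7]
width: 0.0003
grip_force: 0.0
```

```bash
python3 -c "
from nxt import *
go([[310,390,700]],sp=46,n=6,extra=0)"
```

```text
now t9.65 F[-0.9 -0.4 -0.7] p [0.407 0.21  0.76 ] q [-0.19 -0.04 -0.31  1.01 -0.08  1.97 -1.3 ] tilt 12.0 az 46.1 y [ 0.72 -0.69  0.  ]
5 [[10, -39, 14, 0.0, 1], [20, -78, 29, 0.0, 1], [30, -117, 43, 0.0, 1], [39, -156, 57, 0.0, 1], [49, -195, 72, 0.0, 1]]
sim p [0.31 0.39 0.7 ] q [-0.39 -0.03 -0.58  1.14  0.02  1.82 -1.73] tilt 12.0 az 46.1 y [ 0.72 -0.69  0.  ]
```

>>> servo_tool([
  [0, 0, -600, 0, 1],
  [0, 0, -600, 0, 1],
])

```text
t: 9.85
tcp_pos: [0.3964, 0.2018, 0.7873]
ee_rot: [0.912, 0.389, 0.125, -0.044]
wrist_force: [0.3, -1.1, -0.3]
width: -0.0001
grip_force: 0.0
```

>>> servo_tool([
  [0, 0, -600, 0, 1],
  [0, 0, -600, 0, 1],
  [0, 0, -600, 0, 1],
  [0, 0, -600, 0, 1],
  [0, 0, -600, 0, 1],
  [0, 0, -600, 0, 1],
  [0, 0, -600, 0, 1],
  [0, 0, -600, 0, 1],
  [0, 0, -600, 0, 1],
  [0, 0, -600, 0, 1],
  [0, 0, -600, 0, 1],
  [0, 0, -600, 0, 1],
])

```text
t: 11.05
tcp_pos: [0.3626, 0.1804, 0.8144]
ee_rot: [0.907, 0.387, 0.158, -0.048]
wrist_force: [0.4, 0.0, 0.0]
width: 0.0001
grip_force: 0.0
```

```bash
python3 -c "
from nxt import *
go([[310,390,700]],sp=46,n=6,extra=0)"
```

```text
now t11.05 F[0.4 0.  0. ] p [0.363 0.18  0.815] q [-0.37 -0.16 -0.1   1.01 -0.1   1.97 -1.29] tilt 19.0 az 40.2 y [ 0.72 -0.7   0.03]
6 [[12, -31, 23, 0.0, 1], [24, -63, 46, 0.0, 1], [36, -94, 70, 0.0, 1], [48, -125, 93, 0.0, 1], [60, -157, 116, 0.0, 1], [72, -188, 139, 0.0, 1]]
sim p [0.31 0.39 0.7 ] q [-0.51 -0.12 -0.45  1.24  0.03  1.69 -1.72] tilt 19.0 az 40.2 y [ 0.72 -0.7   0.03]
```

```bash
python3 -c "
from nxt import *
go([[190,350,790]],sp=46,n=6,extra=0)"
```

```text
now t11.05 F[0.4 0.  0. ] p [0.363 0.18  0.815] q [-0.37 -0.16 -0.1   1.01 -0.1   1.97 -1.29] tilt 19.0 az 40.2 y [ 0.72 -0.7   0.03]
6 [[-1, -40, 3, 0.0, 1], [-1, -81, 5, 0.0, 1], [-2, -121, 8, 0.0, 1], [-3, -162, 11, 0.0, 1], [-4, -202, 13, 0.0, 1], [-4, -243, 16, 0.0, 1]]
sim p [0.19 0.35 0.79] q [-0.5  -0.21 -0.55  1.08  0.01  1.93 -1.82] tilt 19.0 az 40.2 y [ 0.72 -0.7   0.03]
```

>>> servo_tool([
  [0, -40, 5, 0, 1],
  [0, -80, 5, 0, 1],
  [0, -120, 10, 0, 1],
  [-5, -160, 10, 0, 1],
  [-5, -200, 15, 0, 1],
  [-5, -245, 15, 0, 1],
])

```text
t: 11.65
tcp_pos: [0.1864, 0.3513, 0.7899]
ee_rot: [0.908, 0.386, 0.158, -0.048]
wrist_force: [-0.5, 1.6, -0.8]
width: -0.0
grip_force: 0.0
```

>>> servo_tool([
  [0, 0, -600, 0, 1],
  [0, 0, -600, 0, 1],
])

```text
t: 11.85
tcp_pos: [0.1629, 0.3659, 0.8186]
ee_rot: [0.902, 0.392, 0.176, -0.045]
wrist_force: [-0.6, -0.2, 0.5]
width: 0.0001
grip_force: 0.0
```

>>> servo_tool([
  [0, 0, -600, 0, 1],
  [0, 0, -600, 0, 1],
])

```text
t: 12.05
tcp_pos: [0.1662, 0.348, 0.8399]
ee_rot: [0.909, 0.363, 0.202, -0.049]
wrist_force: [3.4, -4.5, 1.3]
width: 0.0001
grip_force: 0.0
```

>>> servo_tool([
  [0, 0, -600, 0, 1],
  [0, 0, -600, 0, 1],
])

```text
t: 12.25
tcp_pos: [0.0889, 0.3933, 0.8652]
ee_rot: [0.892, 0.384, 0.225, -0.084]
wrist_force: [-0.5, 1.1, 0.4]
width: -0.0001
grip_force: 0.0
```

```bash
python3 -c "
from nxt import *
go([[190,350,790]],sp=46,n=6,extra=0)"
```

```text
now t12.25 F[-0.5  1.1  0.4] p [0.089 0.393 0.865] q [-0.24 -0.22 -0.97  0.87  0.04  1.96 -1.98] tilt 27.8 az 43.8 y [ 0.72 -0.69  0.02]
3 [[-1, 34, 29, 0.0, 1], [-2, 67, 58, 0.0, 1], [-2, 101, 87, 0.0, 1]]
sim p [0.19 0.35 0.79] q [-0.35 -0.35 -0.54  1.2  -0.11  1.76 -1.71] tilt 27.8 az 43.8 y [ 0.72 -0.69  0.02]
```

>>> servo_tool([
  [280, 150, -500, 0, 1],
  [280, 150, -500, 0, 1],
])

```text
t: 12.45
tcp_pos: [0.0815, 0.4242, 0.8802]
ee_rot: [0.875, 0.412, 0.236, -0.091]
wrist_force: [1.5, -2.1, 0.3]
width: 0.0001
grip_force: 0.0
```

>>> servo_tool([
  [300, 150, -500, 0, 1],
  [300, 150, -500, 0, 1],
])

```text
t: 12.65
tcp_pos: [0.1191, 0.4287, 0.9055]
ee_rot: [0.874, 0.403, 0.254, -0.098]
wrist_force: [-51.3, 30.4, -7.2]
width: -0.0004
grip_force: 0.0
```

>>> servo_tool([
  [330, 100, -500, 0, 1],
  [330, 100, -500, 0, 1],
])

```text
t: 12.85
tcp_pos: [0.1452, 0.4207, 0.9392]
ee_rot: [0.867, 0.399, 0.275, -0.114]
wrist_force: [-0.5, -0.1, -0.6]
width: 0.0001
grip_force: 0.0
```

```bash
python3 -c "
from nxt import *
go([[190,350,790]],sp=46,n=6,extra=0)"
```

```text
now t12.85 F[-0.5 -0.1 -0.6] p [0.146 0.421 0.939] q [ 0.52 -0.19 -1.48  0.59 -0.09  1.97 -1.78] tilt 34.7 az 47.2 y [ 0.75 -0.66  0.02]
4 [[-26, 19, 28, 0.0, 1], [-53, 38, 55, 0.0, 1], [-79, 57, 83, 0.0, 1], [-106, 76, 110, 0.0, 1]]
sim p [0.173 0.377 0.836] q [-0.12 -0.39 -0.65  1.12 -0.24  1.72 -1.62] tilt 34.5 az 46.3 y [ 0.75 -0.66  0.03]
```

>>> servo_tool([
  [-25, 20, 30, 0, 1],
  [-50, 40, 55, 0, 1],
  [-80, 60, 85, 0, 1],
  [-105, 75, 110, 0, 1],
  [-105, 75, 110, 0, 1],
])

```text
t: 13.35
tcp_pos: [0.1796, 0.3621, 0.8102]
ee_rot: [0.867, 0.399, 0.275, -0.113]
wrist_force: [-1.0, 0.4, 0.3]
width: 0.0
grip_force: 0.0
```

```bash
python3 -c "
from nxt import *
go([[190,250,850]],sp=40,n=6,extra=0)
go([[210,240,930]],sp=40,n=6,extra=0)"
```

```text
now t13.35 F[-1.   0.4  0.3] p [0.18  0.362 0.811] q [-0.35 -0.41 -0.51  1.23 -0.16  1.66 -1.66] tilt 34.6 az 47.1 y [ 0.75 -0.66  0.02]
3 [[-14, 27, -25, 0.0, 1], [-29, 55, -50, 0.0, 1], [-43, 82, -75, 0.0, 1]]
sim p [0.216 0.265 0.832] q [-0.42 -0.41 -0.26  1.19 -0.19  1.79 -1.5 ] tilt 31.8 az 49.0 y [ 0.76 -0.66  0.  ]
now t13.35 F[-1.   0.4  0.3] p [0.18  0.362 0.811] q [-0.35 -0.41 -0.51  1.23 -0.16  1.66 -1.66] tilt 34.6 az 47.1 y [ 0.75 -0.66  0.02]
5 [[1, 21, -28, 0.0, 1], [3, 42, -55, 0.0, 1], [4, 63, -83, 0.0, 1], [5, 84, -110, 0.0, 1], [7, 105, -138, 0.0, 1]]
sim p [0.21  0.24  0.931] q [-0.36 -0.3  -0.29  0.86 -0.19  1.96 -1.5 ] tilt 34.6 az 47.1 y [ 0.75 -0.66  0.02]
```

>>> servo_tool([
  [0, 20, -30, 0, 1],
  [5, 40, -55, 0, 1],
  [5, 65, -85, 0, 1],
  [5, 85, -110, 0, 1],
  [5, 105, -140, 0, 1],
])

```text
t: 13.85
tcp_pos: [0.2071, 0.2397, 0.9322]
ee_rot: [0.867, 0.4, 0.274, -0.113]
wrist_force: [-22.6, -23.8, -19.7]
width: 0.0004
grip_force: 0.0
```

>>> servo_tool([
  [60, 0, -90, 0, 1],
  [90, 0, -130, 0, 1],
])

```text
t: 14.05
tcp_pos: [0.2321, 0.2467, 0.9609]
ee_rot: [0.871, 0.375, 0.299, -0.111]
wrist_force: [3.3, -2.6, -0.9]
width: 0.0001
grip_force: 0.0
```

>>> servo_tool([
  [60, 0, -90, 0, 1],
  [90, 0, -130, 0, 1],
])

```text
t: 14.25
tcp_pos: [0.2222, 0.2747, 0.9869]
ee_rot: [0.85, 0.4, 0.316, -0.13]
wrist_force: [-0.3, 0.4, -0.2]
width: 0.0004
grip_force: 0.0
```

```bash
python3 -c "
from nxt import *
go([[190,250,850]],sp=40,n=6,extra=0)"
```

```text
now t14.25 F[-0.3  0.4 -0.2] p [0.223 0.275 0.987] q [-0.13 -0.19 -0.52  0.63 -0.21  1.97 -1.52] tilt 40.0 az 47.6 y [ 0.76 -0.65  0.03]
4 [[-30, -3, 20, 0.0, 1], [-59, -7, 40, 0.0, 1], [-89, -10, 59, 0.0, 1], [-118, -13, 79, 0.0, 1]]
sim p [0.261 0.266 0.806] q [-0.23 -0.41 -0.26  1.28 -0.35  1.71 -1.36] tilt 33.5 az 54.4 y [ 0.76 -0.65 -0.05]
```

>>> servo_tool([
  [65, 20, -80, 0, 1],
  [95, 30, -120, 0, 1],
])

```text
t: 14.45
tcp_pos: [0.2445, 0.268, 1.0128]
ee_rot: [0.845, 0.39, 0.339, -0.137]
wrist_force: [-0.6, 0.7, -0.9]
width: -0.0002
grip_force: 0.0
```

>>> servo_tool([
  [65, 20, -80, 0, 1],
  [95, 30, -120, 0, 1],
])

```text
t: 14.65
tcp_pos: [0.2546, 0.2609, 1.0369]
ee_rot: [0.835, 0.388, 0.361, -0.147]
wrist_force: [0.5, -0.1, -0.1]
width: -0.0001
grip_force: 0.0
```

>>> servo_tool([
  [70, 20, -80, 0, 1],
  [100, 30, -120, 0, 1],
])

```text
t: 14.85
tcp_pos: [0.2626, 0.2509, 1.0586]
ee_rot: [0.826, 0.384, 0.383, -0.156]
wrist_force: [0.2, -0.6, -0.2]
width: -0.0001
grip_force: 0.0
```

```bash
python3 -c "
from nxt import *
go([[300,350,750]],sp=40,n=6,extra=0)
go([[350,150,750]],sp=40,n=6,extra=0)
go([[400,300,650]],sp=40,n=6,extra=0)"
```

```text
now t14.85 F[ 0.2 -0.6 -0.2] p [0.263 0.251 1.059] q [-0.04 -0.07 -0.61  0.38 -0.17  1.97 -1.5 ] tilt 48.8 az 47.1 y [ 0.75 -0.66  0.04]
9 [[-18, -5, 31, 0.0, 1], [-37, -11, 62, 0.0, 1], [-55, -16, 92, 0.0, 1], [-74, -22, 123, 0.0, 1], [-92, -27, 154, 0.0, 1], [-111, -32, 185, 0.0, 1], [-129, -38, 215, 0.0, 1], [-147, -43, 246, 0.0, 1], [-166, -49, 277, 0.0, 1]]
sim p [0.353 0.36  0.694] q [-0.19 -0.41 -0.37  1.59 -0.39  1.22 -1.32] tilt 42.7 az 52.0 y [ 0.75 -0.66 -0.05]
now t14.85 F[ 0.2 -0.6 -0.2] p [0.263 0.251 1.059] q [-0.04 -0.07 -0.61  0.38 -0.17  1.97 -1.5 ] tilt 48.8 az 47.1 y [ 0.75 -0.66  0.04]
9 [[-28, 13, 21, 0.0, 1], [-55, 27, 43, 0.0, 1], [-83, 40, 64, 0.0, 1], [-110, 53, 85, 0.0, 1], [-138, 67, 107, 0.0, 1], [-165, 80, 128, 0.0, 1], [-193, 94, 150, 0.0, 1], [-221, 107, 171, 0.0, 1], [-248, 120, 192, 0.0, 1]]
sim p [0.41  0.149 0.691] q [ 0.04 -0.41 -0.04  1.63 -0.61  1.44 -0.83] tilt 43.4 az 53.9 y [ 0.75 -0.66 -0.08]
now t14.85 F[ 0.2 -0.6 -0.2] p [0.263 0.251 1.059] q [-0.04 -0.07 -0.61  0.38 -0.17  1.97 -1.5 ] tilt 48.8 az 47.1 y [ 0.75 -0.66  0.04]
11 [[-20, 5, 33, 0.0, 1], [-41, 10, 67, 0.0, 1], [-61, 15, 100, 0.0, 1], [-82, 20, 133, 0.0, 1], [-102, 25, 167, 0.0, 1], [-123, 30, 200, 0.0, 1], [-143, 36, 233, 0.0, 1], [-164, 41, 266, 0.0, 1], [-184, 46, 300, 0.0, 1], [-205, 51, 333, 0.0, 1], [-225, 56, 366, 0.0, 1]]
sim p [0.425 0.303 0.614] q [-0.12 -0.41 -0.27  1.79 -0.5   1.05 -1.04] tilt 45.4 az 49.9 y [ 0.75 -0.66 -0.02]
```

```bash
cat > p3.py <<'E'
from nxt import *
q,_=now()
for W in ([[480,250,850],[600,150,600],[550,-150,480],[420,-180,300],[420,-165,100]],[[450,150,850],[550,-50,600],[430,-190,450],[420,-180,300],[420,-165,100]],[[450,100,850],[480,-200,600],[420,-200,400],[420,-165,100]]):
    a=q.copy();print('--')
    for w in W:
        r=rows(a,[w],sp=42);a=call(a,r+[r[-1]],.03,6);rep(a,str(len(r)))
E
python3 p3.py
```

```text
--
8 p [0.48 0.25 0.85] q [ 0.02 -0.2  -0.26  1.18 -0.48  1.4  -1.06] tilt 48.8 az 47.1 y [ 0.75 -0.66  0.04]
8 p [0.6  0.15 0.6 ] q [ 0.05 -0.15 -0.07  1.66 -0.68  1.06 -0.55] tilt 48.8 az 47.1 y [ 0.75 -0.66  0.04]
8 p [ 0.55 -0.15  0.48] q [ 0.29 -0.    0.34  1.77 -0.87  1.35  0.12] tilt 48.8 az 47.1 y [ 0.75 -0.66  0.04]
6 p [ 0.42  -0.179  0.3  ] q [ 0.41  0.01  0.45  2.14 -0.9   1.28  0.57] tilt 48.8 az 47.1 y [ 0.75 -0.66  0.04]
5 p [ 0.42  -0.165  0.1  ] q [ 0.47  0.41  0.41  2.28 -1.22  1.12  1.09] tilt 48.8 az 47.1 y [ 0.75 -0.66  0.04]
--
8 p [0.45 0.15 0.85] q [ 0.04 -0.27 -0.05  1.24 -0.59  1.52 -0.89] tilt 48.8 az 47.1 y [ 0.75 -0.66  0.04]
8 p [ 0.55  -0.05   0.601] q [ 0.1  -0.15  0.3   1.66 -0.77  1.35 -0.23] tilt 48.8 az 47.1 y [ 0.75 -0.66  0.04]
6 p [ 0.43 -0.19  0.45] q [ 0.25 -0.13  0.56  1.93 -0.79  1.44  0.26] tilt 48.8 az 47.1 y [ 0.75 -0.66  0.04]
4 p [ 0.42  -0.179  0.3  ] q [ 0.26  0.    0.61  2.15 -0.9   1.28  0.57] tilt 48.8 az 47.1 y [ 0.75 -0.66  0.04]
5 p [ 0.42  -0.165  0.1  ] q [ 0.34  0.43  0.55  2.28 -1.25  1.17  1.12] tilt 48.8 az 47.1 y [ 0.75 -0.66  0.04]
--
8 p [0.45 0.1  0.85] q [ 0.05 -0.26  0.05  1.23 -0.63  1.57 -0.8 ] tilt 48.8 az 47.1 y [ 0.75 -0.66  0.04]
10 p [ 0.48 -0.2   0.6 ] q [ 0.18 -0.07  0.58  1.58 -0.81  1.61  0.02] tilt 48.8 az 47.1 y [ 0.75 -0.66  0.04]
5 p [ 0.42 -0.2   0.4 ] q [ 0.23 -0.09  0.64  2.   -0.81  1.41  0.38] tilt 48.8 az 47.1 y [ 0.75 -0.66  0.04]
8 p [ 0.42  -0.165  0.1  ] q [ 0.31  0.44  0.59  2.28 -1.26  1.19  1.12] tilt 48.8 az 47.1 y [ 0.75 -0.66  0.04]
```

```bash
python3 -c "
from nxt import *
go([[480,250,850],[540,200,725]],sp=44,n=6,extra=0)"
```

```text
now t14.85 F[ 0.2 -0.6 -0.2] p [0.263 0.251 1.059] q [-0.04 -0.07 -0.61  0.38 -0.17  1.97 -1.5 ] tilt 48.8 az 47.1 y [ 0.75 -0.66  0.04]
11 [[-10, 22, 35, 0.0, 1], [-19, 45, 71, 0.0, 1], [-29, 67, 106, 0.0, 1], [-39, 89, 142, 0.0, 1], [-49, 112, 177, 0.0, 1], [-58, 134, 213, 0.0, 1], [-68, 156, 248, 0.0, 1], [-92, 175, 269, 0.0, 1], [-115, 193, 291, 0.0, 1], [-139, 211, 312, 0.0, 1], [-163, 230, 334, 0.0, 1]]
sim p [0.54  0.2   0.725] q [ 0.05 -0.22 -0.16  1.47 -0.58  1.22 -0.81] tilt 48.8 az 47.1 y [ 0.75 -0.66  0.04]
```

>>> servo_tool([
  [-10, 20, 35, 0, 1],
  [-20, 45, 70, 0, 1],
  [-30, 65, 105, 0, 1],
  [-40, 90, 140, 0, 1],
  [-50, 110, 175, 0, 1],
  [-60, 135, 215, 0, 1],
  [-70, 155, 250, 0, 1],
  [-90, 175, 270, 0, 1],
  [-115, 195, 290, 0, 1],
  [-140, 210, 310, 0, 1],
  [-165, 230, 335, 0, 1],
])

```text
t: 15.95
tcp_pos: [0.5386, 0.1996, 0.72]
ee_rot: [0.826, 0.385, 0.382, -0.156]
wrist_force: [0.1, 1.2, -0.4]
width: 0.0002
grip_force: 0.0
```

```bash
python3 -c "
from nxt import *
go([[600,150,600],[570,-30,530]],sp=46,n=6,extra=0)"
```

```text
now t15.95 F[ 0.1  1.2 -0.4] p [0.539 0.199 0.72 ] q [ 0.08 -0.22 -0.18  1.48 -0.59  1.22 -0.8 ] tilt 48.7 az 47.2 y [ 0.75 -0.66  0.04]
9 [[-23, 19, 21, 0.0, 1], [-45, 37, 42, 0.0, 1], [-68, 56, 63, 0.0, 1], [-91, 74, 83, 0.0, 1], [-122, 93, 70, 0.0, 1], [-154, 111, 56, 0.0, 1], [-185, 130, 42, 0.0, 1], [-217, 148, 29, 0.0, 1], [-249, 167, 15, 0.0, 1]]
sim p [ 0.57 -0.03  0.53] q [ 0.22 -0.11  0.15  1.77 -0.82  1.23 -0.14] tilt 48.7 az 47.2 y [ 0.75 -0.66  0.04]
```

>>> servo_tool([
  [-25, 20, 20, 0, 1],
  [-45, 35, 40, 0, 1],
  [-70, 55, 65, 0, 1],
  [-90, 75, 85, 0, 1],
  [-120, 95, 70, 0, 1],
  [-155, 110, 55, 0, 1],
  [-185, 130, 40, 0, 1],
  [-215, 150, 30, 0, 1],
  [-250, 165, 15, 0, 1],
])

```text
t: 16.85
tcp_pos: [0.5673, -0.0297, 0.5281]
ee_rot: [0.826, 0.385, 0.381, -0.156]
wrist_force: [0.6, -0.3, -0.3]
width: -0.0001
grip_force: 0.0
```

```bash
python3 -c "
from nxt import *
ex=np.array([620.2,784.4,0])/1000; ey=np.array([-784.4,620.2,0])/1000; lip=np.array([498.4,-62.5,0])
a=lip-110*ex+72*ey
print(a, 'lip', lip)
go([[500,-170,450],[410,-200,330]],sp=46,n=6,extra=0)"
```

```text
[ 373.7012 -104.1296    0.    ] lip [498.4 -62.5   0. ]
now t16.85 F[ 0.6 -0.3 -0.3] p [ 0.568 -0.03   0.528] q [ 0.22 -0.12  0.15  1.78 -0.82  1.23 -0.14] tilt 48.7 az 47.3 y [ 0.75 -0.66  0.04]
8 [[-40, 9, -15, 0.0, 1], [-80, 19, -30, 0.0, 1], [-119, 28, -45, 0.0, 1], [-159, 38, -60, 0.0, 1], [-195, 25, -56, 0.0, 1], [-230, 12, -51, 0.0, 1], [-266, -1, -47, 0.0, 1], [-302, -15, -43, 0.0, 1]]
sim p [ 0.41 -0.2   0.33] q [ 0.46 -0.01  0.45  2.09 -0.86  1.35  0.54] tilt 48.7 az 47.3 y [ 0.75 -0.66  0.04]
```

Run:
```python
from nxt import *
q,_=now(); Rr=F(q)[:3,:3]
print(np.round(Rr.T,3))
ex=np.array([620.2,784.4,0])/1000; ey=np.array([-784.4,620.2,0])/1000; lip=np.array([498.4,-62.5,0])
def chk(p):
    g=T(Rr,np.array(p)/1000); best=None
    for s in ([.46,.2,.4,2.2,-1,1.1,.8],[1,.4,-.5,2.3,-.9,.7,.7],[0.2,.3,.8,2.3,-1,1.1,.9]):
        r=least_squares(lambda v:err(F(v),g),s,bounds=(LO,HI)); 
        if best is None or r.cost<best.cost: best=r
    return best
for x,y,z in((-60,72,95),(-60,72,140),(-20,62,95),(22,62,95),(22,72,95),(22,0,95),(22,-40,95),(-20,72,60),(120,-40,320)):
    b=chk(lip+x*ex+y*ey+[0,0,z]); print(x,y,z,'resid %.4f'%np.abs(b.fun).max(),np.round(b.x,2))
```

```text
[[ 0.413  0.516  0.75 ]
 [ 0.755 -0.655  0.035]
 [ 0.51   0.552 -0.66 ]]
-60 72 95 resid 0.0000 [-0.06  0.39  0.79  2.48 -1.43  1.14  1.18]
-60 72 140 resid 0.0000 [ 0.96  0.17 -0.3   2.43 -1.16  0.9   0.89]
-20 62 95 resid 0.0000 [ 0.51  0.29  0.05  2.43 -1.39  0.86  1.06]
22 62 95 resid 0.0000 [ 1.36  0.49 -0.97  2.39 -1.12  0.47  0.82]
22 72 95 resid 0.0000 [ 0.29  0.28  0.14  2.45 -1.52  0.83  1.07]
22 0 95 resid 0.0000 [ 0.08  0.4   0.43  2.31 -1.5   0.97  1.01]
22 -40 95 resid 0.0000 [ 1.16  0.55 -0.75  2.17 -0.99  0.56  0.69]
-20 72 60 resid 0.0000 [ 0.24  0.4   0.33  2.47 -1.55  0.95  1.23]
120 -40 320 resid 0.0000 [ 0.96  0.12 -0.71  2.01 -0.95  0.85  0.16]
```

>>> servo_tool([
  [-40, 10, -15, 0, 1],
  [-80, 20, -30, 0, 1],
  [-120, 30, -45, 0, 1],
  [-160, 40, -60, 0, 1],
  [-195, 25, -55, 0, 1],
  [-230, 10, -50, 0, 1],
  [-265, 0, -45, 0, 1],
  [-300, -15, -45, 0, 1],
])

```text
t: 17.65
tcp_pos: [0.4084, -0.198, 0.3317]
ee_rot: [0.826, 0.385, 0.381, -0.156]
wrist_force: [-0.1, -0.7, 0.2]
width: -0.0004
grip_force: 0.0
```

```bash
cat >> nxt.py <<'E'
ex=np.array([.6202,.7844,0]); ey=np.array([-.7844,.6202,0]); lip=np.array([498.4,-62.5,0])
def mp(x,y,z): return (lip+x*ex+y*ey+[0,0,z]).tolist()
def mach():
    q,o=now(); p=np.array(o['tcp_pos'])*1000-lip; f=np.array(o['wrist_force'])
    print('t%.2f mach x%.1f y%.1f z%.1f'%(o['t'],p@ex,p@ey,p[2]),'F ex%.1f ey%.1f z%.1f'%(f@ex,f@ey,f[2]))
E
python3 -c "
from nxt import *
mach(); go([mp(-60,40,200),mp(-60,66,85)],sp=46,n=6,extra=1)"
```

```text
t17.65 mach x-162.1 y-13.4 z331.7 F ex-0.6 ey-0.4 z0.2
now t17.65 F[-0.1 -0.7  0.2] p [ 0.409 -0.198  0.332] q [ 0.46 -0.01  0.44  2.09 -0.86  1.35  0.53] tilt 48.7 az 47.3 y [ 0.75 -0.66  0.03]
8 [[-8, -16, 40, 0.0, 1], [-16, -32, 80, 0.0, 1], [-24, -47, 120, 0.0, 1], [-32, -63, 161, 0.0, 1], [-60, -73, 185, 0.0, 1], [-89, -83, 210, 0.0, 1], [-118, -93, 235, 0.0, 1], [-118, -93, 235, 0.0, 1]]
sim p [ 0.409 -0.069  0.085] q [ 0.39  0.33  0.3   2.45 -1.37  0.97  1.15] tilt 48.7 az 47.3 y [ 0.75 -0.66  0.03]
```

>>> servo_tool([
  [-10, -15, 40, 0, 1],
  [-15, -30, 80, 0, 1],
  [-25, -45, 120, 0, 1],
  [-30, -65, 160, 0, 1],
  [-60, -75, 185, 0, 1],
  [-90, -85, 210, 0, 1],
  [-118, -93, 235, 0, 1],
  [-118, -93, 235, 0, 1],
])

```text
t: 18.45
tcp_pos: [0.4058, -0.0661, 0.0812]
ee_rot: [0.828, 0.383, 0.377, -0.161]
wrist_force: [-1.0, -0.2, 0.7]
width: -0.0006
grip_force: 0.0
```

Run:
```python
from nxt import *
mach(); go([mp(-20,66,84),mp(18,66,84)],sp=20,n=6,extra=1)
w,d=snapshot("wrist"); t,_=snapshot("top"); s,_=snapshot("scene")
o=np.zeros((600,640,3),np.uint8); o[:400]=w
o[400:,:320]=cv2.resize(t[20:320,200:600],(320,200)) if 0 else __import__('cv2').resize(t[60:360,240:640],(320,200))
o[400:,320:]=__import__('cv2').resize(s[100:300,120:440],(320,200)); __import__('cv2').imwrite("pics/c2.png",o)
```

```text
t18.45 mach x-60.2 y70.4 z81.2 F ex-0.8 ey0.7 z0.7
now t18.45 F[-1.  -0.2  0.7] p [ 0.406 -0.066  0.081] q [ 0.39  0.33  0.3   2.45 -1.36  0.97  1.14] tilt 48.4 az 47.9 y [ 0.76 -0.66  0.02]
6 [[10, 1, 10, 0.0, 1], [19, 2, 19, 0.0, 1], [29, 2, 29, 0.0, 1], [42, 2, 43, 0.0, 1], [54, 1, 57, 0.0, 1], [54, 1, 57, 0.0, 1]]
sim p [ 0.458 -0.008  0.084] q [ 0.26  0.32  0.2   2.44 -1.52  0.86  1.08] tilt 48.4 az 47.9 y [ 0.76 -0.66  0.02]Traceback (most recent call last):
  File "<stdin>", line 3, in <module>
NameError: name 'snapshot' is not defined
```

Run:
```python
from h import *
w,d=snapshot("wrist"); t,_=snapshot("top"); 
o=np.zeros((560,640,3),np.uint8); o[:320]=cv2.resize(w,(640,320)) if 0 else w[40:360]
o[320:,:320]=cv2.resize(t[60:300,300:620],(320,240)); o[320:,320:]=cv2.resize(t[150:330,330:570],(320,240)); cv2.imwrite("pics/c2.png",o)
```

```text
(no output)
```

View pics/c2.png

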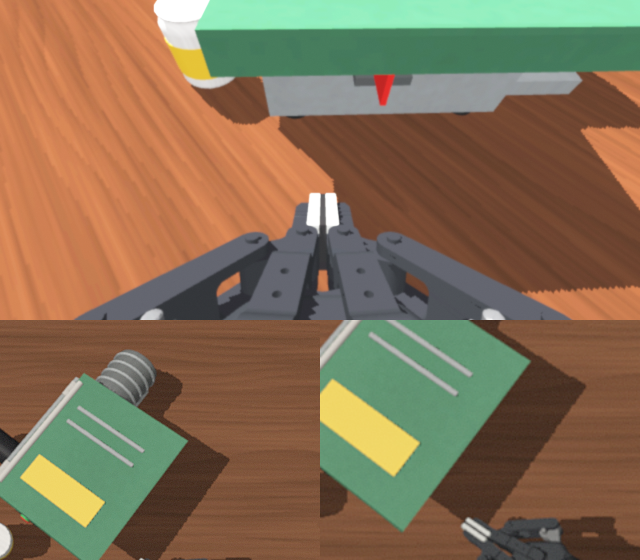

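The wrist view shows the red plate below the hood edge at about (384,130) in the full image, and the closed fingertips at (323,250). I'll cast its ray onto the strip's plane, 10 mm behind the edge.

Run:
```python
from h import *; import nxt
w,d=snapshot("wrist"); c=get_calibration("wrist")
h=cv2.cvtColor(w,cv2.COLOR_BGR2HSV); m=(cv2.inRange(h,(0,160,120),(6,255,255))|cv2.inRange(h,(174,160,120),(180,255,255)))
m[:, :300]=0; m[:100]=0; m[170:]=0
v,u=np.nonzero(m); print(len(u),u.min(),u.max(),v.min(),v.max())
o=c["pose"][:3,3]*1000
for row in(v.min()+1,(v.min()+v.max())//2,v.max()-1):
    uu=u[v==row]
    for px in(uu.min(),uu.max()):
        r=c["pose"][:3,:3]@np.linalg.solve(c["mtx"],[px,row,1]); k=(10-(o-nxt.lip)@nxt.ex)/(r@nxt.ex); p=o+k*r-nxt.lip
        print(row,px,'y %.1f z %.1f depth %.3f'%(p@nxt.ey,p[2],d[row,px]))
P=pts(d,c,m>0)*1000-nxt.lip; print('depth pts mach', np.round(np.c_[P@nxt.ex,P@nxt.ey,P[:,2]].mean(0),1),np.round(np.c_[P@nxt.ex,P@nxt.ey,P[:,2]].min(0),1),np.round(np.c_[P@nxt.ex,P@nxt.ey,P[:,2]].max(0),1))
# lip edge: lowest green row
g=green(w); 
for col in(230,384,550):
    vv=np.nonzero(g[:170,col])[0].max(); r=c["pose"][:3,:3]@np.linalg.solve(c["mtx"],[col,vv,1]); p=o+r*(121-o[2])/r[2]-nxt.lip; print(col,vv,'lip x %.1f y %.1f'%(p@nxt.ex,p@nxt.ey), 'depth',d[vv-1,col])
nxt.mach()
```

```text
319 366 383 124 151
125 366 y 34.1 z 114.9 depth 0.207
125 383 y 23.5 z 114.9 depth 0.174
137 369 y 30.4 z 104.8 depth 0.197
137 379 y 23.9 z 104.7 depth 0.182
150 371 y 26.9 z 92.7 depth 0.192
150 375 y 24.1 z 92.6 depth 0.193
depth pts mach [ 15.3  26.  101.7] [ 9.4 23.  90.1] [ 36.   27.2 115.6]
230 123 lip x 5.6 y 114.0 depth 0.1539574
384 121 lip x 6.6 y 24.9 depth 0.1585159
550 120 lip x 6.9 y -78.1 depth 0.16489922
t18.60 mach x-59.6 y63.4 z88.0 F ex0.3 ey-1.5 z-0.0
```

Run:
```python
from h import *; import nxt
w,d=snapshot("wrist"); c=get_calibration("wrist"); g=green(w)
for col in(230,300,384,470,550):
    vv=np.nonzero(g[:170,col])[0].max()
    for dv in(-30,-20,-10,-4,-2,-1,0):
        m=np.zeros(d.shape,bool); m[vv+dv,col]=1; P=pts(d,c,m)*1000-nxt.lip
        print(col,vv+dv,np.round([P[0]@nxt.ex,P[0]@nxt.ey,P[0,2]],1), end=';')
    print()
```

```text
230 95 [  2.8 108.  142.4];230 105 [  2.4 109.3 136.7];230 115 [  2.  110.7 130.4];230 121 [  1.1 111.4 127.1];230 123 [  1.  111.6 125.8];230 124 [  1.7 112.  124.5];230 125 [  1.6 112.2 123.8];
300 94 [  3.2  72.9 142.9];300 104 [  3.1  73.  136.8];300 114 [  2.3  73.2 130.8];300 120 [  1.6  73.3 127.3];300 122 [  1.6  73.3 125.9];300 123 [  1.4  73.3 125.3];300 124 [  1.3  73.4 124.6];
384 94 [  2.9  29.5 143.3];384 104 [  3.1  28.  136.8];384 114 [  2.5  26.7 130.7];384 120 [  1.6  26.  127.1];384 122 [  1.3  25.8 125.9];384 123 [  1.2  25.7 125.3];384 124 [  1.4  25.5 124.4];
470 94 [  3.4 -16.9 143.1];470 104 [  2.3 -19.2 137.5];470 114 [  2.3 -22.6 130.7];470 120 [  2.  -24.5 126.7];470 122 [  1.5 -24.8 125.6];470 123 [  2.4 -26.  124. ];470 124 [  2.2 -26.1 123.5];
550 93 [  4.  -61.5 143.4];550 103 [  2.2 -64.4 138.4];550 113 [  2.8 -70.3 131. ];550 119 [  1.9 -72.5 127.4];550 121 [  1.8 -73.6 125.9];550 122 [  2.8 -75.3 124.3];550 123 [  1.1 -73.9 125. ];
```

```bash
python3 -c "
from nxt import *
mach(); go([mp(-20,60,86),mp(19,58,86)],sp=20,n=6,extra=1)"
```

```text
t18.65 mach x-59.7 y62.5 z88.8 F ex0.3 ey-0.2 z-0.6
now t18.65 F[ 0.3  0.1 -0.6] p [ 0.412 -0.071  0.089] q [ 0.39  0.32  0.3   2.44 -1.36  0.97  1.14] tilt 48.8 az 46.9 y [ 0.75 -0.66  0.04]
6 [[8, 0, 11, 0.0, 1], [16, 0, 21, 0.0, 1], [24, 0, 32, 0.0, 1], [37, 0, 47, 0.0, 1], [50, 0, 61, 0.0, 1], [50, 0, 61, 0.0, 1]]
sim p [ 0.464 -0.011  0.086] q [ 0.27  0.33  0.19  2.43 -1.54  0.86  1.1 ] tilt 48.8 az 46.9 y [ 0.75 -0.66  0.04]
```

>>> servo_tool([
  [8, 0, 11, 0, 1],
  [16, 0, 21, 0, 1],
  [24, 0, 32, 0, 1],
  [37, 0, 47, 0, 1],
  [50, 0, 61, 0, 1],
  [50, 0, 61, 0, 1],
  [50, 0, 61, 0, 1],
])

```text
t: 19.35
tcp_pos: [0.4634, -0.0102, 0.0854]
ee_rot: [0.825, 0.385, 0.383, -0.155]
wrist_force: [0.4, -0.7, -0.2]
width: 0.0
grip_force: 0.0
```

```bash
python3 -c "
from nxt import *
mach(); go([mp(19,48,86),mp(19,40,86)],sp=5,n=6,extra=0)"
```

```text
t19.35 mach x19.4 y59.9 z85.4 F ex-0.3 ey-0.7 z-0.2
now t19.35 F[ 0.4 -0.7 -0.2] p [ 0.464 -0.01   0.085] q [ 0.28  0.33  0.18  2.43 -1.54  0.86  1.1 ] tilt 48.8 az 47.0 y [ 0.75 -0.66  0.04]
5 [[0, 4, 0, 0.0, 1], [0, 8, 0, 0.0, 1], [0, 12, 0, 0.0, 1], [0, 16, 0, 0.0, 1], [0, 20, 1, 0.0, 1]]
sim p [ 0.479 -0.023  0.086] q [ 0.29  0.35  0.19  2.39 -1.51  0.87  1.08] tilt 48.8 az 47.0 y [ 0.75 -0.66  0.04]
```

>>> servo_tool([
  [0, 4, 0, 0, 1],
  [0, 8, 0, 0, 1],
  [0, 12, 0, 0, 1],
  [0, 14, 0, 0, 1],
  [0, 16, 0, 0, 1],
  [0, 17, 0, 0, 1],
  [0, 18, 0, 0, 1],
])

```text
t: 20.05
tcp_pos: [0.4761, -0.022, 0.0844]
ee_rot: [0.826, 0.384, 0.382, -0.156]
wrist_force: [0.5, -0.2, 0.3]
width: 0.0002
grip_force: 0.0
```

```bash
python3 -c "
from nxt import *
mach()"
```

```text
t20.05 mach x18.0 y42.6 z84.4 F ex0.2 ey-0.5 z0.3
```

>>> servo_tool([
  [0, 2, 0, 0, 1],
  [0, 4, 0, 0, 1],
  [0, 5, 0, 0, 1],
  [0, 6, 0, 0, 1],
  [0, 7, 0, 0, 1],
  [0, 8, 0, 0, 1],
  [0, 8, 0, 0, 1],
])

```text
t: 20.75
tcp_pos: [0.4818, -0.0265, 0.0846]
ee_rot: [0.826, 0.385, 0.381, -0.156]
wrist_force: [-1.5, 3.0, -1.1]
width: -0.0004
grip_force: 1.5
```

```bash
python3 -c "
from nxt import *
mach()"
```

```text
t20.75 mach x17.9 y35.4 z84.6 F ex1.4 ey3.0 z-1.1
```

>>> servo_tool([
  [0, 2, 0, 0, 1],
  [0, 4, 0, 0, 1],
  [0, 6, 0, 0, 1],
  [0, 7, 0, 0, 1],
  [0, 8, 0, 0, 1],
  [0, 9, 0, 0, 1],
  [0, 10, 0, 0, 1],
  [0, 10, 0, 0, 1],
])

```text
t: 21.55
tcp_pos: [0.4893, -0.0332, 0.0852]
ee_rot: [0.826, 0.385, 0.382, -0.156]
wrist_force: [-3.7, 3.3, -0.5]
width: 0.0001
grip_force: 2.3
```

Run:
```python
from nxt import *
mach()
from h import *
w,d=snapshot("wrist"); cv2.imwrite("pics/c3.png",w[40:320])
go([mp(19,25,95)],sp=5)
```

```text
t21.55 mach x17.4 y25.3 z85.2 F ex0.3 ey5.0 z-0.5
now t21.60 F[-3.2  4.  -1. ] p [ 0.489 -0.033  0.085] q [ 0.29  0.37  0.19  2.36 -1.49  0.88  1.06] tilt 48.7 az 47.2 y [ 0.75 -0.66  0.04]
3 [[4, 0, -3, 0.0, 1], [9, 0, -5, 0.0, 1], [9, 0, -5, 0.0, 1]]
sim p [ 0.491 -0.032  0.095] q [ 0.28  0.34  0.2   2.36 -1.47  0.88  1.02] tilt 48.7 az 47.2 y [ 0.75 -0.66  0.04]
```

View pics/c3.png

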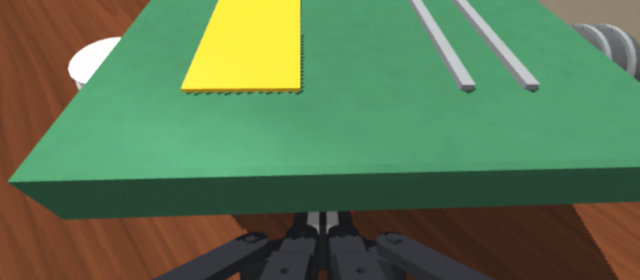

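The wrist view shows the fingers under the lip at about (323,220), with the plate being pushed at 5 N. Next I'll push slightly further and lift in small steps.

>>> servo_tool([
  [0, 1, 0, 0, 1],
  [0, 2, 0, 0, 1],
  [2, 2, -1, 0, 1],
  [4, 2, -2, 0, 1],
  [6, 2, -3, 0, 1],
  [8, 2, -4, 0, 1],
  [10, 2, -5, 0, 1],
  [11, 2, -6, 0, 1],
])

```text
t: 22.4
tcp_pos: [0.4914, -0.0344, 0.0958]
ee_rot: [0.828, 0.383, 0.38, -0.154]
wrist_force: [-5.4, -1.7, -8.1]
width: -0.0001
grip_force: 5.2
```

Run:
```python
from nxt import *
mach()
```

```text
t22.40 mach x17.8 y22.9 z95.8 F ex-4.7 ey3.2 z-8.1
```

>>> servo_tool([
  [2, 0, -1, 0, 1],
  [3, 0, -2, 0, 1],
  [5, 0, -3, 0, 1],
  [6, 0, -3, 0, 1],
])

```text
t: 22.8
tcp_pos: [0.4916, -0.0342, 0.1016]
ee_rot: [0.828, 0.383, 0.379, -0.154]
wrist_force: [-8.4, -4.1, -7.4]
width: -0.0004
grip_force: 6.8
```

Run:
```python
from nxt import *
mach()
from h import *
w,d=snapshot("wrist"); c=get_calibration("wrist"); g=green(w)
P=pts(d,c,g)*1000-lip; m=np.c_[P@ex,P@ey,P[:,2]]; A=m[m[:,0]>25]; k=np.polyfit(A[:,0],A[:,2],1); print('hood tilt',-np.arctan(k[0]), 'was .107')
```

```text
t22.80 mach x18.0 y22.9 z101.6 F ex-8.4 ey4.1 z-7.4
hood tilt 0.14946412671109044 was .107
```

>>> servo_tool([
  [2, 0, -1, 0, 1],
  [4, 0, -3, 0, 1],
  [6, 0, -4, 0, 1],
  [7, 0, -6, 0, 1],
  [9, 0, -7, 0, 1],
  [10, 0, -8, 0, 1],
])

```text
t: 23.45
tcp_pos: [0.4922, -0.0335, 0.1152]
ee_rot: [0.828, 0.383, 0.38, -0.154]
wrist_force: [-7.7, -4.1, -6.8]
width: -0.0003
grip_force: 6.1
```

```bash
cat > tilt.py <<'E'
from nxt import *
from h import *
mach()
for n in("wrist","top"):
    w,d=snapshot(n); c=get_calibration(n); g=green(w)
    P=pts(d,c,g)*1000-lip; m=np.c_[P@ex,P@ey,P[:,2]]; A=m[(m[:,0]>-20)&(m[:,0]<230)&(abs(m[:,1])<125)&(m[:,2]>100)]
    if len(A)<50: continue
    B=A-np.median(A,0); 
    for _ in range(4):
        cen=A.mean(0); n3=np.linalg.svd(A-cen,full_matrices=False)[2][2]; r=abs((A-cen)@n3); A=A[r<max(3,1.5*np.median(r))]
    print(n,len(A),'hood angle',round(np.arctan2(abs(n3[0]),abs(n3[2]))-.107,3))
E
python3 tilt.py
```

```text
t23.45 mach x18.9 y22.8 z115.2 F ex-7.9 ey3.5 z-6.8
wrist 70242 hood angle 0.108
top 14428 hood angle 0.111
```

```bash
cat > arc.py <<'E'
from nxt import *
import sys
a0,a1,n=float(sys.argv[1]),float(sys.argv[2]),int(sys.argv[3])
E=lambda a:np.array([201-201*np.cos(a-.02),0,125+201*np.sin(a-.02)])
q,o=now(); p=np.array(o['tcp_pos'])*1000-lip; m=np.array([p@ex,p@ey,p[2]])
W=[mp(*(m+E(a)-E(a0))) for a in np.linspace(a0,a1,n+1)[1:]]
mach(); go(W,sp=30,extra=1,n=6)
E
python3 arc.py .11 .65 10; python3 - <<'E'
E
python3 -c "
from nxt import *
q,_=now(); a=q
for w in (mp(60,23,225),mp(119,23,290)):
    r=rows(a,[w],sp=12); a=call(a,r,.03,6); rep(a)"
```

```text
t23.55 mach x19.0 y22.8 z115.4 F ex-9.7 ey3.9 z-5.7
now t23.55 F[-9.1 -5.2 -5.7] p [ 0.492 -0.034  0.115] q [ 0.27  0.29  0.21  2.35 -1.42  0.87  0.94] tilt 48.4 az 46.8 y [ 0.75 -0.66  0.04]
11 [[9, 0, -6, 0.0, 1], [18, 0, -12, 0.0, 1], [28, 1, -17, 0.0, 1], [38, 1, -22, 0.0, 1], [48, 1, -26, 0.0, 1], [58, 1, -29, 0.0, 1], [68, 1, -33, 0.0, 1], [79, 1, -35, 0.0, 1], [89, 1, -37, 0.0, 1], [100, 1, -38, 0.0, 1], [100, 1, -38, 0.0, 1]]
sim p [ 0.515 -0.004  0.215] q [ 0.19  0.07  0.19  2.3  -1.21  0.85  0.56] tilt 48.4 az 46.8 y [ 0.75 -0.66  0.04]
 p [ 0.517 -0.001  0.225] q [ 0.18  0.05  0.19  2.29 -1.19  0.85  0.52] tilt 48.4 az 46.8 y [ 0.75 -0.66  0.04]
 p [0.554 0.045 0.29 ] q [ 0.11 -0.02  0.12  2.2  -1.09  0.81  0.25] tilt 48.4 az 46.8 y [ 0.75 -0.66  0.04]
```

>>> servo_tool([
  [9, 0, -6, 0, 1],
  [18, 0, -12, 0, 1],
  [28, 1, -17, 0, 1],
  [38, 1, -22, 0, 1],
  [48, 1, -26, 0, 1],
  [58, 1, -29, 0, 1],
  [68, 1, -33, 0, 1],
  [79, 1, -35, 0, 1],
  [89, 1, -37, 0, 1],
  [100, 1, -38, 0, 1],
  [100, 1, -38, 0, 1],
])

```text
t: 24.65
tcp_pos: [0.5188, -0.0009, 0.2204]
ee_rot: [0.825, 0.384, 0.385, -0.155]
wrist_force: [-0.4, -0.5, -0.5]
width: 0.0002
grip_force: 0.0
```

```bash
python3 tilt.py; python3 arc.py .65 1.13 10
```

```text
t24.65 mach x60.9 y22.2 z220.4 F ex-0.6 ey0.0 z-0.5
wrist 17146 hood angle 0.549
top 9411 hood angle 0.681
t24.75 mach x60.8 y22.3 z219.7 F ex-0.4 ey0.2 z1.2
now t24.75 F[-0.4 -0.2  1.2] p [ 0.519 -0.001  0.22 ] q [ 0.19  0.07  0.19  2.29 -1.22  0.85  0.56] tilt 49.0 az 46.9 y [ 0.75 -0.66  0.04]
11 [[10, 0, 0, 0.0, 1], [19, 0, -1, 0.0, 1], [29, -1, 0, 0.0, 1], [39, -1, 1, 0.0, 1], [48, -1, 2, 0.0, 1], [58, -1, 3, 0.0, 1], [67, -1, 6, 0.0, 1], [76, -1, 8, 0.0, 1], [85, -1, 11, 0.0, 1], [94, -2, 15, 0.0, 1], [94, -2, 15, 0.0, 1]]
sim p [0.564 0.056 0.281] q [ 0.09  0.    0.1   2.2  -1.14  0.78  0.29] tilt 49.0 az 46.9 y [ 0.75 -0.66  0.04]
```

>>> servo_tool([
  [10, 0, 0, 0, 1],
  [19, 0, 0, 0, 1],
  [29, 0, 0, 0, 1],
  [39, 0, 1, 0, 1],
  [48, 0, 2, 0, 1],
  [58, 0, 3, 0, 1],
  [66, 0, 5, 0, 1],
  [73, 0, 7, 0, 1],
  [79, 0, 9, 0, 1],
  [84, 0, 10, 0, 1],
  [84, 0, 10, 0, 1],
])

```text
t: 25.85
tcp_pos: [0.5561, 0.0498, 0.2737]
ee_rot: [0.826, 0.385, 0.382, -0.156]
wrist_force: [-0.8, -1.1, -4.2]
width: 0.0002
grip_force: 1.7
```

```bash
python3 tilt.py
```

```text
t25.85 mach x123.9 y24.4 z273.7 F ex-1.4 ey-0.0 z-4.2
wrist 9776 hood angle 1.145
top 2689 hood angle 1.089
```

>>> servo_tool([
  [2, 0, 0, 0, 1],
  [4, 0, 1, 0, 1],
  [5, 0, 1, 0, 1],
  [5, 0, 1, 0, 1],
])

```text
t: 26.35
tcp_pos: [0.558, 0.0521, 0.2756]
ee_rot: [0.826, 0.385, 0.381, -0.156]
wrist_force: [-1.8, -0.2, -6.7]
width: -0.0002
grip_force: 2.9
```

```bash
python3 tilt.py
```

```text
t26.35 mach x126.9 y24.3 z275.6 F ex-1.3 ey1.2 z-6.7
wrist 9748 hood angle 1.159
top 2251 hood angle 1.1
```

>>> servo_tool([
  [-4, 0, -2, 0, 1],
  [-10, 0, -8, 0, 1],
  [-18, 0, -20, 0, 1],
  [-25, 0, -45, 0, 1],
  [-30, 0, -80, 0, 1],
  [-35, 0, -120, 0, 1],
  [-40, 0, -150, 0, 1],
  [-40, 0, -160, 0, 1],
  [-40, 0, -160, 0, 1],
  [-40, 0, -160, 0, 1],
])

```text
t: 27.45
tcp_pos: [0.4605, -0.0566, 0.3521]
ee_rot: [0.826, 0.385, 0.382, -0.156]
wrist_force: [0.1, 0.7, 0.5]
width: 0.0
grip_force: 0.0
```

```bash
python3 tilt.py
python3 - <<'E'
from h import *
t,_=snapshot("top"); s,_=snapshot("scene"); o=np.zeros((560,800,3),np.uint8)
o[:280,:448]=cv2.resize(t,(448,280)); o[280:,:448]=cv2.resize(s,(448,280)); w,_=snapshot("wrist"); o[:220,448:]=cv2.resize(w,(352,220)); cv2.imwrite("pics/c4.png",o)
E
```

```text
t27.45 mach x-18.9 y33.3 z352.1 F ex0.6 ey0.4 z0.5
wrist 5947 hood angle 1.094
top 2264 hood angle 1.101
```

View pics/c4.png

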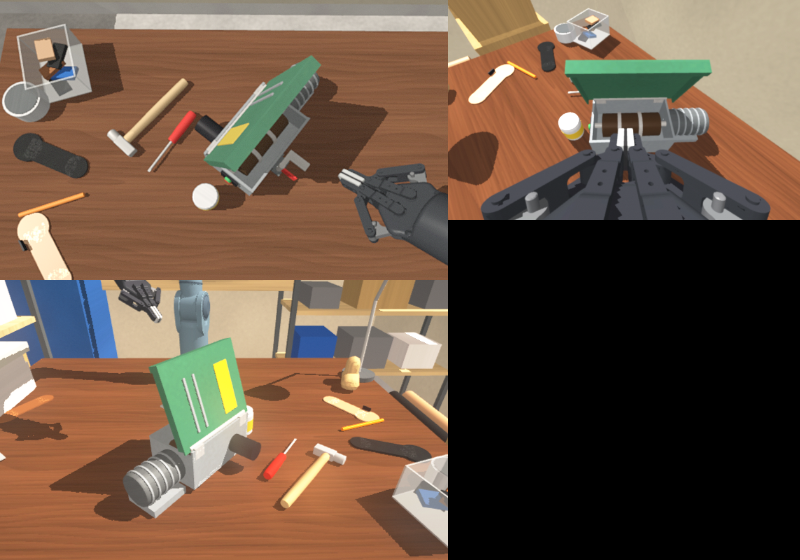

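The hood stands open at about 1.10 rad (63°). The top view shows it at (265,115) with the gripper clear at (390,195), and the hammer, awl and tin are where they were. I'll hand the job in.

```bash
python3 -c "
from bench import finish_job
print(finish_job())"
```

```text
the job is handed in; nothing more can be done
None
```

I pushed the catch aside to the right and lifted the hood off it. The hood then stood open by itself at about 63° with the gripper clear; the job is handed in at about 27.6 s, with contact forces on the catch and hood read at about 12 N or less and the hammer, awl and tin untouched. One 60 N wrist reading came during a fast move in free air, away from the machine.

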